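Settle the sherd, unlatch the finds tote and hold its gate open

ROBOT

A 6-joint arm with a two-finger parallel gripper is mounted at the origin on the work surface; the furniture and walls round the work are solid. World frame = base frame: x ahead of the robot, y to its left, z up, the work surface at z = 0. Lengths are in mm, angles in rad, forces in N, time in s.
With the tool pointing down it reaches from about 250 to 800 mm from the base axis. Payload 8.5 kg.
Tool frame: the origin (TCP) lies midway between the tips of the shut fingers; the grasp point (between the pads) lies 19 mm behind it; z points along the fingers, y is the direction in which the jaws open and shut (so a half turn about z gives the same grasp; the last joint's range is limited). The gripper opens to 85 mm and grips with 20 to 120 N. Pads are 22 mm wide; open, the fingers measure 114 mm over their backs; the gripper's body (76 mm by 85 mm) begins 54 mm behind the grasp point. The pads swing forward as they close: fully open they stand 13 mm farther back than shut.
Start: joints at [-1.262, 0.238, -0.013, 1.319, 0, 1.571], TCP at [159.54, -500.126, 231.276] pointing down, gripper open.
Joint ranges: [-2.66, 2.66], [-1.03, 1.9], [-1.14, 1.46], [-1.82, 2.27], [-1.45, 1.34], [-3.14, 3.14]. Speed limits (rad/s): [2.22, 2.22, 2.79, 3.14, 3.14, 3.14].

INTERFACE

Orientations are given as [roll, pitch, yaw] about the fixed x, y, z axes, in that order (R = Rz(yaw) Ry(pitch) Rx(roll)).
In Python, from workcell import bot gives the robot as it stands.
- The arm moves only by the tool servo_tool, never from a script. Its argument "steps" is a list of rows, each a list of 4 numbers: the shift along the tool's x, y, z in cm, then the turn about the tool's z in degrees. A call has 1 to 5 rows; each row is the pose to reach, as a shift and turn from the pose commanded when the call began, along the tool's axes at that moment; what a row does not reach only later rows make up. A row lasts 1/8 s, in which the tool goes at most 62.5 mm and 10.7 degrees, less where a joint would pass 70% of its speed; a pose out of reach is approached as far as the arm can. A call with a gripper value outside its range is refused whole. "gripper" is the finger opening in cm, from 0 to 8.54, set as the call begins (left out, the last holds). The fingers move at their own pace and stop on an object; "squeeze" is the grip in N (left out, the last holds). Time passes only in rows, so rows that repeat a pose let the fingers close. It gives the time, the measured TCP pose, the force and the opening at its end, in the units of the state.
- bot.state(): the state, without advancing time (a new reading comes with each control period).
- bot.capture(name): name is "scene" or "top" or "wrist"; returns a dict with "img" (384x512x3 uint8, red, green, blue), "fx", "fy", "cx", "cy" (pixels), "k1" (the pictures are not rectified: a ray, as slopes to the right and down, at radius r is drawn at 1 + k1 r^2 times it, then the intrinsics apply), "rvec" (rotation vector, rad) and "tvec" (3), from world to camera coordinates, as OpenCV has them. Camera axes: x right, y down, z forward; pixel columns grow to the right and rows downward; lengths in mm; the calibration is good to about 2 mm. A picture is of the moment at which its call begins. There is no depth.
- bot.finish_job(): hands the job in, once; it reports no verdict.
The state is a dict: "clock": time; "joints": joint angles; "joint_velocities": joint speeds; "joint_efforts": joint torques, N m; "ee_pos": TCP position; "tool_rot": TCP orientation; "force": force on the tool from outside, world axes, zero at the start; "moment": the same for the moment, N m; "grip_width": opening from 0.0 (shut) to 1.0 (fully open).
Only numpy, scipy, OpenCV 4.12 (cv2) and the standard library are available. Lean on these libraries where they do the work, as an engineer would, in place of code of your own. Each camera call takes 0.05 s, during which the arm holds its last target.

TASK

The sherd in the tote lies at the barred gate: raise the front of the tote by its lift bar to tip it back about 30 degrees so that the sherd slides to the rear wall, then lower it level again without dropping it. Next squeeze the guard catch fully against its fixed lug, then the bolt catch fully against its lug, leaving both squeezed, and draw the gate by its upright pull past the detent. Finish holding the gate wide, about square to the tote's front, with the gripper still on the pull (the gate swings back if released), and leave the case, the loupe and the dish alone.

Things in the scene. Friction and masses are not known exactly. Their poses are not given: they have to be found in the camera images.
- stand: fixed dark steel base (165 x 210 x 8 mm) carrying the grey open-topped tote (155 x 244 x 100 mm). Origin: its centre, on the table; x points from the tote's front (gate) to its rear, y to the left as seen from the front, z up. Offsets (x, y, z) below are mm in this frame, tote level, all closed. A deck on the front rim, top z = 100, carries lift bar, guard and bolt from left to right
- tote (a joint): tip of the tote about its rear hinge, a line along the stand's y axis through (70, 0, 18): 0 = level, positive = front raised, rad, stop at 0.95. It falls back by its weight (lifting takes 4 to 6 N). Over 0.75 (43 degrees) is too far; falling faster than 1.5 rad/s counts as dropped
- tote_floor (a point): point on the tote's inner floor at (0, 0, 18); it has the tote's axes and tips with it. The inside runs from x = -91 (gate) to x = +62 (rear wall) and y = -116 to +116; the floor is slick
- lift_bar: steel hoop on the left end of the deck: a level round bar 12 mm thick along y, 32 mm free between its legs, its axis 40 mm above the deck. Origin: middle of the bar, at (-66, 94, 140). Taken from above across x; the tote turns round the bar while it is raised. Frame tips with the tote
- guard (a joint): travel of the guard catch: 0 = as found, 0.015 m = squeezed home. It slides to the tote's rear (+x) and stays where it is left (about 3 N friction). Until it has moved at least 0.012 its block stands in the way of the bolt's tail
- guard_tab (a point): on the guard catch's upright black tab (8 mm thick along x, 20 mm wide along y, top at z = 150), 10 mm below its top, in the tab's middle; at (-80, 35, 140) as found, moves with the tab
- guard_lug: fixed aluminium lug behind the guard tab, 8 mm along x, 20 mm along y, top at z = 150. Origin 10 mm below its top, at (-55, 35, 140). Squeezed together, tab and lug measure 18 mm over both (33 mm as found)
- bolt (a joint): travel of the bolt catch: 0 = shut (its nose holds the gate's prong), 0.013 m = squeezed home, gate free. It slides to the tote's left (+y) and stays where it is left (about 3 N friction)
- bolt_tab (a point): on the bolt's upright black tab (8 mm thick along y, 20 mm wide along x, top at z = 150), 10 mm below its top, in the tab's middle; at (-80, -62, 140) as found, moves with the tab
- bolt_lug: fixed aluminium lug left of the bolt tab, 8 mm along y, 20 mm along x, top at z = 150. Origin 10 mm below its top, at (-80, -39, 140). Squeezed together, tab and lug measure 18 mm over both (31 mm as found). Right of the tab, at y = -86, the gate's prong stands up to z = 118
- gate (a joint): swing of the barred gate about its upright hinge at the front left: 0 = shut, positive = opened (free right end swings out to the front, clockwise from above), rad, stop at 1.65. A sprung detent resists between about 0.15 and 0.55 (about 3 N at the pull); a closing spring always pulls it back, about 2 N at the pull when open
- gate_hinge (a point): point on the gate's hinge axis at the gripping height of the pull, at (-95, 105, 110)
- gate_pull: upright round steel post, 14 mm diameter, 38 mm in front of the gate near its free end, top at z = 125. Origin on its axis 15 mm below its top, at (-133, -75, 110), 184 mm from the hinge axis; clear for 36 mm below its top (two arms join it to the gate lower down). It can turn between the fingers. Frame turns with the gate
- sherd: orange-ware pottery sherd 49 x 41 x 18 mm lying loose in the tote; origin at the centre of its underside. It counts as slid to the rear when its origin is more than 10 mm behind tote_floor along that x axis (against the rear wall it is at about +40)
- yellow_case: closed yellow case 68 x 120 x 40 mm on the table right of the tote, a bystander; origin at the centre of its underside
- loupe: black eye loupe, 32 mm across, 27 mm high, on the table left of the tote, a bystander; origin at the centre of its underside
- dish: small round pale dish, 68 mm across, 14 mm high, on the table left of the tote, a bystander; origin at the centre of its underside

How it is judged (in metres and radians):
On the way, in this order (a step that is already met when the one before it is completed fails the run):
1. the tote is tipped back to about 30 degrees (between 0.42 and 0.65 rad) (value of joint tote between 0.42 and 0.65 rad and value of joint guard below 0.008 m and value of joint bolt below 0.004 m), for 0.2 s.
2. the tote is level again with the sherd at its rear, both catches still as found (value of joint tote below 0.03 rad and x of sherd in the frame of tote_floor above 0.01 m and value of joint guard below 0.008 m and value of joint bolt below 0.004 m), for 0.2 s.
3. the guard catch is squeezed home between the fingers against its lug, the bolt still shut (value of joint guard above 0.0125 m and contact force between the fingers and guard_lug above 1 N and value of joint bolt below 0.004 m), for 0.1 s.
4. the bolt catch is squeezed home between the fingers against its lug, the gate still shut (value of joint bolt above 0.0115 m and contact force between the fingers and bolt_lug above 1 N and value of joint guard above 0.012 m and value of joint gate below 0.08 rad), for 0.1 s.
5. the gate is drawn past its detent by the pull (value of joint gate above 0.7 rad and contact force between the fingers and gate_pull above 1 N), for 0.1 s.
At the end, for the whole second after the job is handed in: The gripper still holds the gate's pull (more than 1 N of contact) with the gate open 1.25 rad (72 degrees) or more and at rest, both catches squeezed home (guard over 12 mm, bolt over 11.5 mm), the tote level (under 0.03 rad) and the sherd more than 10 mm behind the floor's centre point (value of joint gate above 1.25 rad and velocity of joint gate between -0.05 and 0.05 rad/s and contact force between the fingers and gate_pull above 1 N and value of joint guard above 0.012 m and value of joint bolt above 0.0115 m and value of joint tote below 0.03 rad and x of sherd in the frame of tote_floor above 0.01 m); the arm keeps its last pose, push and grip.
It fails at once if the tote is tipped more than 43 degrees (value of joint tote above 0.75 rad).
It fails at once if the tote is dropped (falls faster than 1.5 rad/s) (velocity of joint tote below -1.5 rad/s).
It fails at once if the yellow case, the loupe or the dish is moved more than 20 mm (distance of any of yellow_case, loupe, dish from where it was at the start of the episode above 0.02 m).
It also fails if it takes over 72 s, if anything falls off the work surface, if the arm or the gripper's body presses on something with over 40 N, if the wrist force passes 120 N, or if a joint passes its speed limit or range.

## Working session

There is one attempt and no reset: what is moved stays moved. The work goes in short steps, Python scripts to look and compute and a tool call to move; the robot and the scene stay as the last step left them, time stands still between calls to the robot, and variables do not carry over. Pictures are saved under pics/ and viewed, and the job is handed in when it is done.

Besides the shell and the picture viewer there is one more tool, called after "Request:" as name(argument=value, ...) on one line, values as JSON. servo_tool: Moves the arm, as the interface text tells. Its arguments: {"type":"object","properties":{"steps":{"type":"array"},"gripper":{"type":"number"},"squeeze":{"type":"number"}},"required":["steps"]}

```bash
mkdir -p pics; ls; python3 - <<'E'
from workcell import bot
import cv2
s=bot.state(); print(s)
for n in ["scene","top","wrist"]:
    c=bot.capture(n)
    cv2.imwrite(f"pics/{n}0.png",c["img"][:,:,::-1])
    print(n,{k:c[k] for k in c if k!="img"})
E
```

```text
pics
{'clock': 0.0, 'joints': array([-1.26199901e+00,  2.38767586e-01, -1.42656213e-02,  1.31923929e+00,
        3.04492848e-06,  1.57080431e+00]), 'joint_velocities': array([-0.00064558, -0.00105451,  0.00269062, -0.00041861,  0.00064128,
       -0.00081973]), 'joint_efforts': array([-1.77516944e-03, -5.38773572e+01,  3.46439409e+01,  1.82061538e-02,
       -2.67550349e-04, -1.71010930e-05]), 'ee_pos': array([ 159.42157145, -499.74804726,  230.68014894]), 'tool_rot': array([-3.14011648e+00, -3.03314648e-06,  3.08789336e-01]), 'force': array([-0.86581749,  0.1634951 , -0.08818821]), 'moment': array([ 0.06228608, -0.00285061,  0.01919669]), 'grip_width': 0.9999871704263465}
scene {'fx': 448.06892274385086, 'fy': 448.06892274385086, 'cx': 257.4706764880293, 'cy': 195.39806345245634, 'k1': -0.029811772569444905, 'rvec': array([ 1.04993706, -2.47032231,  0.94959324]), 'tvec': array([513.23840074, 339.21973961, 977.02940326])}
top {'fx': 419.25205265710525, 'fy': 419.25205265710525, 'cx': 257.79651022285134, 'cy': 187.12254620408294, 'k1': -0.08420876027638682, 'rvec': array([ 2.16870832, -2.14349734,  0.143223  ]), 'tvec': array([ 101.24290188,  649.31546763, 1247.68086383])}
wrist {'fx': 276.83261513330785, 'fy': 276.83261513330785, 'cx': 250.64818105485116, 'cy': 190.2307129608383, 'k1': -0.06834207153881273, 'rvec': array([-2.33486575,  1.70597981,  0.25698085]), 'tvec': array([-524.4110281 ,  -38.09256121,  379.70035287])}
```

View pics/scene0.png

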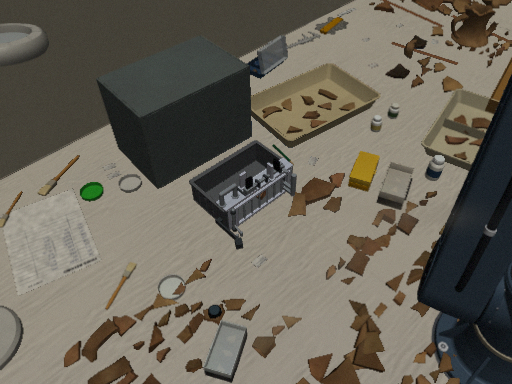

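View pics/top0.png

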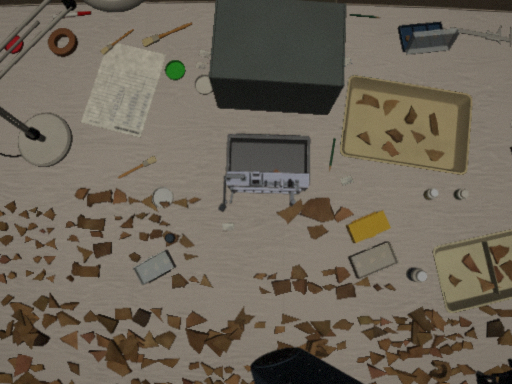

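View pics/wrist0.png

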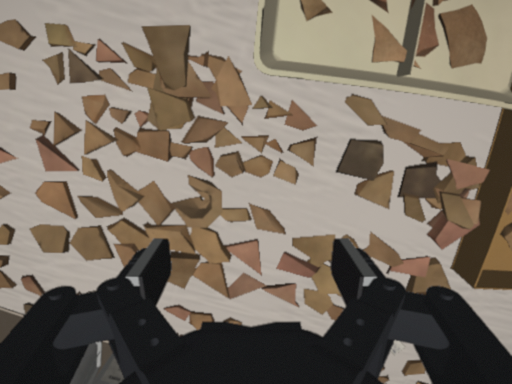

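```bash
cat > h.py <<'E'
from workcell import bot
import cv2, numpy as np
from scipy.spatial.transform import Rotation as Ro
def K(c): return np.array([[c["fx"],0,c["cx"]],[0,c["fy"],c["cy"]],[0,0,1.]])
def D(c): return np.array([c["k1"],0,0,0,0.])
def proj(c,P): return cv2.projectPoints(np.array(P,float).reshape(-1,1,3),c["rvec"],c["tvec"],K(c),D(c))[0].reshape(-1,2)
def toz(c,uv,z):
    n=cv2.undistortPoints(np.array(uv,float).reshape(-1,1,2),K(c),D(c)).reshape(-1,2)
    R=cv2.Rodrigues(c["rvec"])[0]; o=-R.T@c["tvec"]; out=[]
    for a in n:
        d=R.T@np.array([a[0],a[1],1]); out.append(o+d*(z-o[2])/d[2])
    return np.array(out)
def crop(img,x0,y0,x1,y1,s,name):
    cv2.imwrite("pics/"+name,cv2.resize(img[y0:y1,x0:x1,::-1],None,fx=s,fy=s,interpolation=cv2.INTER_CUBIC))
def S2W(p,st):  # stand pose x,y,yaw
    p=np.atleast_2d(p).astype(float); c,s=np.cos(st[2]),np.sin(st[2])
    return np.c_[st[0]+c*p[:,0]-s*p[:,1], st[1]+s*p[:,0]+c*p[:,1], p[:,2]]
E
python3 - <<'E'
from h import *
c=bot.capture("top"); crop(c["img"],205,120,325,220,6,"t1.png")
print(toz(c,[[227,135],[309,135],[268,180]],100), toz(c,[[165,196],[171,238],[370,226]],10))
c=bot.capture("scene"); crop(c["img"],180,130,310,250,5,"s1.png")
E
```

```text
[[796.48344098 202.8027468  100.        ]
 [799.67768285 -42.48017717 100.        ]
 [662.01574543  79.19885578 100.        ]] [[ 620.49082879  401.07168992   10.        ]
 [ 489.1496153   377.32803499   10.        ]
 [ 533.36752149 -244.88978454   10.        ]]
```

View pics/t1.png

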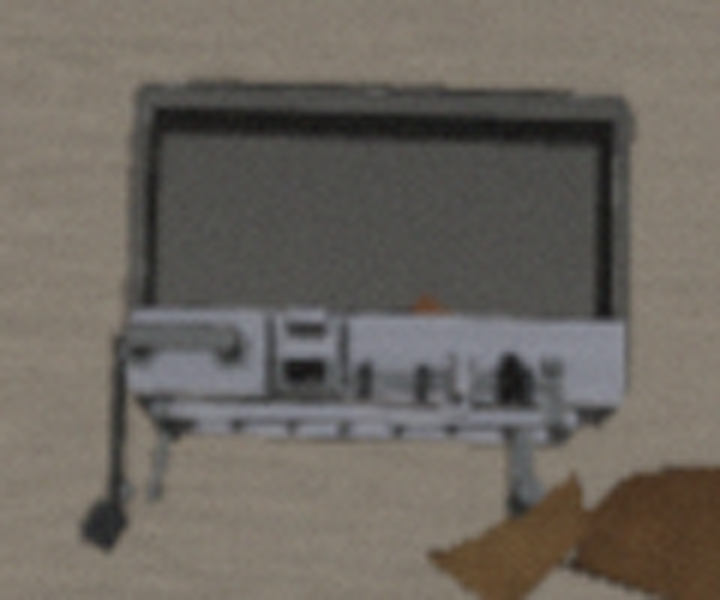

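View pics/s1.png

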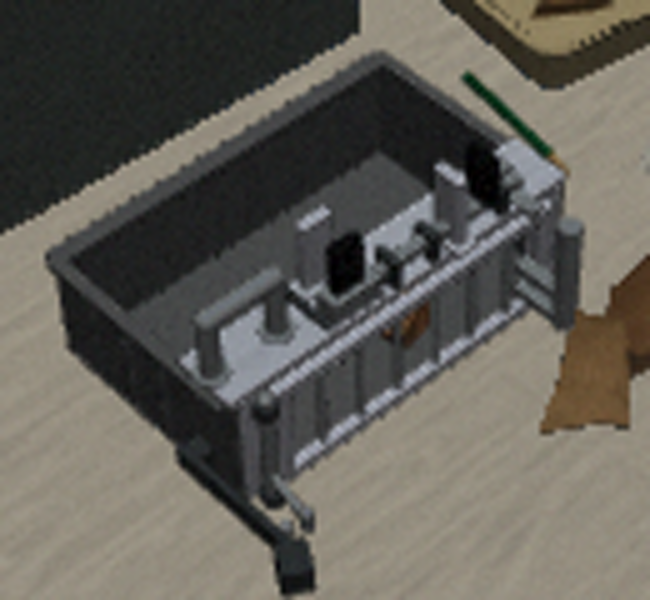

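```bash
cat > fit.py <<'E'
from h import *
from scipy.optimize import least_squares
def run(obs):  # obs list of (cam, names->uv)
    def res(st):
        r=[]
        for c,P,uv in obs: r.append((proj(c,S2W(P,st))-uv).ravel())
        return np.concatenate(r)
    s=least_squares(res,[700,80,0.],x_scale=[100,100,.3],loss="soft_l1")
    return s.x,res(s.x).reshape(-1,2)
E
python3 - <<'E'
from fit import *
t=bot.capture("top"); s=bot.capture("scene")
for c in (t,s): print(-cv2.Rodrigues(c["rvec"])[0].T@c["tvec"])
P=dict(gt=[-80,35,150],gl=[-55,35,150],bt=[-80,-62,150],bl=[-80,-39,150],pull=[-133,-75,125],bar=[-66,94,146],barL=[-66,116,140],barR=[-66,72,140])
T=dict(gt=(303,368),gl=(306,327),bt=(515,372),bar=(185,335),pull=(518,437))
S=dict(gt=(346,238),gl=(314,215),bl=(449,170),bt=(484,150),pull=(569,226),barL=(203,318),barR=(278,278))
A=np.array
oT=(t,A([P[k] for k in T]),A(list(T.values()))/6+[205-.4,120-.4])
oS=(s,A([P[k] for k in S]),A(list(S.values()))/5+[180-.4,130-.4])
for o in ([oT],[oS],[oT,oS]):
    x,r=run(o); print(x); print(r.round(1).tolist())
E
```

```text
[ 481.82208842  112.20922009 1320.53958884]
[ 53.02810204 644.66034017 956.38444613]
[ 7.31858164e+02  8.08066541e+01 -3.16059648e-03]
[[0.3, -0.1], [-0.1, -2.1], [-0.7, -0.3], [-0.8, 0.4], [2.6, 8.5]]
[ 7.28763792e+02  8.08907547e+01 -2.17832368e-02]
[[-0.1, 0.4], [-0.2, -0.1], [0.5, 0.2], [-0.1, 0.0], [0.3, -0.4], [0.4, 0.2], [-1.1, -0.5]]
[ 7.29904736e+02  8.05381360e+01 -1.70532018e-02]
[[0.0, 0.4], [-0.2, -1.6], [-1.0, 0.7], [-1.0, 0.6], [2.0, 9.5], [-0.2, 0.1], [-0.3, -0.4], [0.4, -0.2], [-0.3, -0.4], [0.2, -0.8], [0.5, -0.0], [-1.1, -0.8]]
```

```bash
cat >> h.py <<'E'
def plan(P,yaw):
    s=bot.state(); R=Ro.from_euler("xyz",s["tool_rot"]).as_matrix()
    d=R.T@(np.array(P)-s["ee_pos"])/10
    y0=s["tool_rot"][2]; t=-np.degrees((yaw-y0+np.pi)%(2*np.pi)-np.pi)
    print("t=%.2f pos %s rot %s F %s w %.3f"%(s["clock"],s["ee_pos"].round(1),s["tool_rot"].round(3),s["force"].round(1),s["grip_width"]))
    print("shift cm",d.round(2),"turn deg %.1f"%t, "joints",s["joints"].round(2))
E
python3 - <<'E'
from fit import *
t=bot.capture("top"); s=bot.capture("scene")
P=dict(gt=[-80,35,150],gl=[-55,35,150],bt=[-80,-62,150],bl=[-80,-39,150],pull=[-133,-75,125],bar=[-66,94,146],barL=[-66,116,140],barR=[-66,72,140])
T=dict(gt=(303,368),gl=(306,327),bt=(515,372),bar=(185,335),pull=(527,492))
S=dict(gt=(346,238),gl=(314,215),bl=(449,170),bt=(484,150),pull=(569,226),barL=(203,318),barR=(278,278))
A=np.array
oT=(t,A([P[k] for k in T]),A(list(T.values()))/6+[205-.4,120-.4])
oS=(s,A([P[k] for k in S]),A(list(S.values()))/5+[180-.4,130-.4])
for o in ([oT],[oS],[oT,oS]):
    x,r=run(o); print(x); print(r.round(1).tolist())
print(toz(t,[[215,109],[337,110]],0))
w=bot.capture("wrist"); print(-cv2.Rodrigues(w["rvec"])[0].T@w["tvec"]-bot.state()["ee_pos"])
plan([600,90,310],1.553)
E
```

```text
[ 7.30661784e+02  7.94456168e+01 -1.88530472e-02]
[[0.3, 0.1], [0.1, -1.8], [-0.6, 0.5], [-0.6, 0.3], [0.8, 0.1]]
[ 7.28763792e+02  8.08907547e+01 -2.17832368e-02]
[[-0.1, 0.4], [-0.2, -0.1], [0.5, 0.2], [-0.1, 0.0], [0.3, -0.4], [0.4, 0.2], [-1.1, -0.5]]
[ 7.29666519e+02  8.02586815e+01 -1.93842043e-02]
[[0.0, 0.4], [-0.2, -1.5], [-0.9, 0.8], [-0.9, 0.6], [0.5, 0.5], [-0.1, 0.1], [-0.2, -0.4], [0.5, -0.2], [-0.2, -0.3], [0.3, -0.8], [0.5, -0.1], [-1.0, -0.8]]
[[ 909.17055292  251.44441046    0.        ]
 [ 911.43848519 -147.87397644    0.        ]]
[ 71.06060079  22.45144217 142.64991921]
t=0.50 pos [ 159.5 -500.1  231.2] rot [-3.141 -0.     0.309] F [-0.1 -0.1  0.5] w 0.997
shift cm [ 59.9  -42.84  -7.87] turn deg -71.3 joints [-1.26  0.24 -0.01  1.32  0.    1.57]
```

Request:
servo_tool(steps=[[4.8,-3.4,-0.8,-6],[9.6,-6.8,-1.6,-12],[14.4,-10.2,-2.4,-18],[19.2,-13.6,-3.2,-24],[24,-17,-4,-30]])

```text
clock: 1.12
ee_pos: [337.4, -263.7, 271.8]
tool_rot: [3.141, -0.0, 0.835]
force: [1.0, 0.4, 0.2]
grip_width: 0.999
```

```bash
python3 -c "
from h import *
plan([600,90,310],1.553)"
```

```text
t=1.12 pos [ 337.4 -263.7  271.8] rot [ 3.141 -0.     0.835] F [1.  0.4 0.2] w 0.999
shift cm [43.85 -4.25 -3.82] turn deg -41.1 joints [-0.66  0.06 -0.13  1.38  0.    1.64]
```

Request:
servo_tool(steps=[[5.5,-0.6,-0.5,-6],[11,-1.1,-1,-12],[16.5,-1.6,-1.5,-18],[22,-2.1,-2,-24],[27.5,-2.7,-2.5,-30]])

```text
clock: 1.75
ee_pos: [502.6, -42.0, 296.6]
tool_rot: [3.141, -0.0, 1.36]
force: [1.0, -0.5, -0.4]
grip_width: 1.001
```

```bash
python3 -c "
from h import *
plan([600,90,310],1.553)"
```

```text
t=1.75 pos [502.6 -42.  296.6] rot [ 3.141 -0.     1.36 ] F [ 1.  -0.5 -0.4] w 1.001
shift cm [14.95  6.76 -1.33] turn deg -11.1 joints [-0.08  0.19  0.09  1.47 -0.    1.7 ]
```

Request:
servo_tool(steps=[[5,2.3,-0.5,-4],[10,4.6,-1,-8],[15,6.8,-1.3,-11],[15,6.8,-1.3,-11]], gripper=5.0)

```text
clock: 2.25
ee_pos: [601.6, 91.4, 307.9]
tool_rot: [-3.14, -0.0, 1.552]
force: [-1.8, -0.0, -1.6]
grip_width: 0.589
```

```bash
python3 - <<'E'
from h import *
plan([600,90,310],1.553)
w=bot.capture("wrist"); cv2.imwrite("pics/w1.png",cv2.resize(w["img"][:,:,::-1],(768,576),interpolation=cv2.INTER_CUBIC))
st=[729.7,80.2,-.0194]
P=dict(gt=[-80,35,150],gl=[-55,35,150],bt=[-80,-62,150],bl=[-80,-39,150],pull=[-133,-75,125],bar=[-66,94,146],barL=[-66,116,140],barR=[-66,72,140])
for k in P: print(k,(proj(w,S2W(P[k],st))*1.5).round())
E
```

```text
t=2.25 pos [601.6  91.4 307.9] rot [-3.14  -0.     1.552] F [-1.8 -0.  -1.6] w 0.589
shift cm [-0.14 -0.16 -0.21] turn deg -0.1 joints [0.15 0.38 0.39 1.58 0.   1.74]
gt [[443. 228.]]
gl [[477. 228.]]
bt [[437. 349.]]
bl [[438. 323.]]
pull [[371. 350.]]
bar [[465. 144.]]
barL [[465. 112.]]
barR [[462. 176.]]
```

View pics/w1.png

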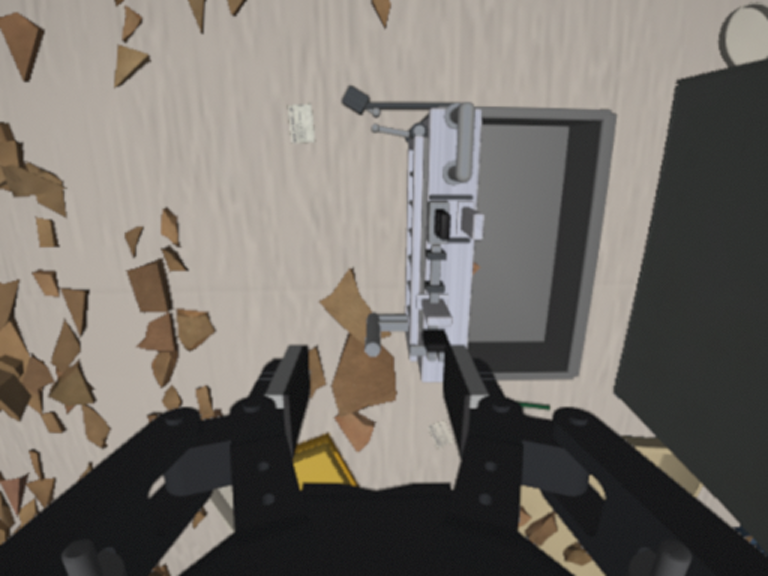

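```bash
python3 - <<'E'
from h import *
w=bot.capture("wrist"); crop(w["img"],235,60,345,260,4,"w2.png")
E
```

```text
(no output)
```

View pics/w2.png

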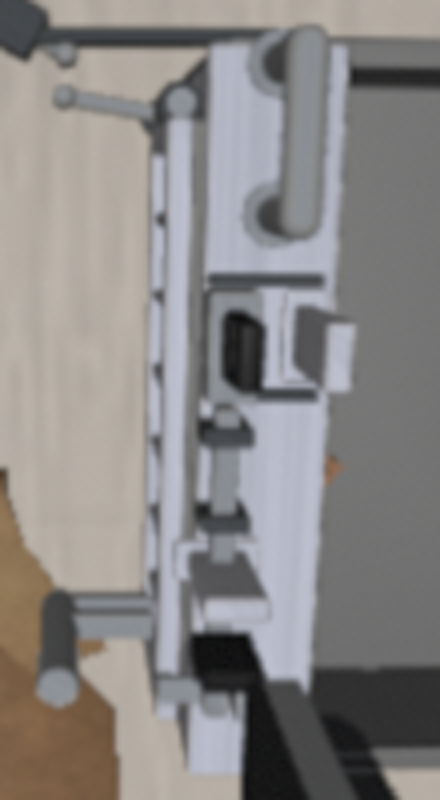

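```bash
python3 - <<'E'
from fit import *
t=bot.capture("top"); s=bot.capture("scene"); w=bot.capture("wrist")
P=dict(gt=[-80,35,150],gl=[-55,35,150],bt=[-80,-62,150],bl=[-80,-39,150],pull=[-133,-75,125],bar=[-66,94,146],barL=[-66,116,140],barR=[-66,72,140])
T=dict(gt=(303,368),gl=(306,327),bt=(515,372),bar=(185,335),pull=(527,492))
S=dict(gt=(346,238),gl=(314,215),bl=(449,170),bt=(484,150),pull=(569,226),barL=(203,318),barR=(278,278))
W=dict(gl=(340,354),bl=(240,609),bar=(306,130),pull=(58,688))
A=np.array
oT=(t,A([P[k] for k in T]),A(list(T.values()))/6+[205-.4,120-.4])
oS=(s,A([P[k] for k in S]),A(list(S.values()))/5+[180-.4,130-.4])
oW=(w,A([P[k] for k in W]),A(list(W.values()))/4+[235-.4,60-.4])
for o in ([oW],[oT,oS,oW]):
    x,r=run(o); print(x); print(r.round(1).tolist())
E
```

```text
[ 7.30042137e+02  8.01071517e+01 -1.28095189e-02]
[[-0.2, 0.3], [-0.2, -0.1], [-0.0, 0.2], [0.5, -0.6]]
[ 7.29953446e+02  8.01527155e+01 -1.45459631e-02]
[[0.2, 0.4], [-0.1, -1.5], [-0.8, 0.6], [-0.8, 0.6], [0.8, 0.3], [0.0, -0.0], [-0.1, -0.5], [0.5, -0.3], [-0.2, -0.5], [0.3, -1.0], [0.7, -0.1], [-0.9, -0.9], [-0.2, 0.2], [-0.3, -0.3], [0.1, 0.0], [0.3, -0.8]]
```

```bash
cat >> h.py <<'E'
ST=[730.0,80.15,-0.0145]
YX=np.pi/2+ST[2]
E
python3 -c "
from h import *
b=S2W([-66,94,0],ST)[0]; print(b)
plan([b[0],b[1],190],YX)"
```

```text
[665.36989037 175.09708489   0.        ]
t=2.50 pos [599.5  87.4 309.7] rot [3.141 0.    1.547] F [-0.1 -0.4  0.4] w 0.583
shift cm [ 8.93  6.37 11.97] turn deg -0.6 joints [ 0.14  0.38  0.38  1.58 -0.    1.74]
```

Request:
servo_tool(steps=[[4,3,3,-0.6],[8,5.7,6,-0.6],[8.9,6.4,10,-0.6],[8.9,6.4,12,-0.6],[8.9,6.4,12,-0.6]], gripper=4.5, squeeze=40)

```text
clock: 3.12
ee_pos: [665.0, 174.6, 188.2]
tool_rot: [-3.139, 0.001, 1.557]
force: [0.2, 0.1, -0.2]
grip_width: 0.525
```

```bash
python3 - <<'E'
from h import *
b=S2W([-66,94,0],ST)[0]; print(b)
plan([b[0],b[1],124],YX)
w=bot.capture("wrist"); cv2.imwrite("pics/w3.png",cv2.resize(w["img"][:,:,::-1],(768,576),interpolation=cv2.INTER_CUBIC))
plan([b[0],b[1],124],YX)
E
```

```text
[665.36989037 175.09708489   0.        ]
t=3.12 pos [665.  174.6 188.2] rot [-3.139e+00  1.000e-03  1.557e+00] F [ 0.2  0.1 -0.2] w 0.525
shift cm [0.05 0.05 6.41] turn deg 0.1 joints [ 0.26  0.54  0.35  1.38 -0.    1.84]
t=3.17 pos [665.7 174.8 189.8] rot [-3.141  0.     1.557] F [ 0.6 -0.8  0.9] w 0.526
shift cm [ 0.03 -0.03  6.58] turn deg 0.0 joints [0.26 0.54 0.35 1.38 0.   1.84]
```

View pics/w3.png

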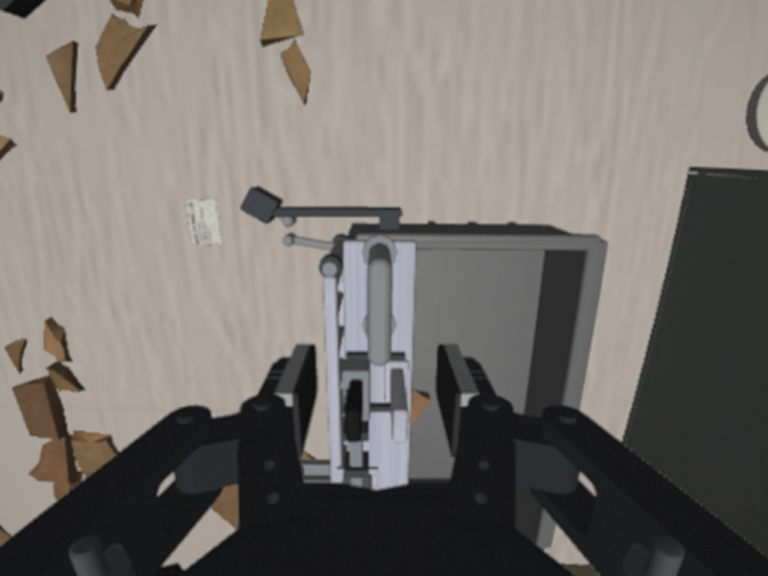

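Request:
servo_tool(steps=[[0,0,3,0],[0,0,5,0],[0,0,6.6,0],[0,0,6.6,0]])

```text
clock: 3.68
ee_pos: [665.9, 175.4, 123.4]
tool_rot: [-3.141, 0.0, 1.558]
force: [0.3, 1.1, 0.1]
grip_width: 0.529
```

Request:
servo_tool(steps=[[0,0,0,0],[0,0,0,0],[0,0,0,0],[0,0,0,0]], gripper=0.0, squeeze=40)

```text
clock: 4.18
ee_pos: [666.4, 176.0, 124.6]
tool_rot: [3.14, -0.0, 1.558]
force: [-1.5, -0.7, 6.3]
grip_width: 0.125
```

```bash
python3 - <<'E'
from h import *
plan([0,0,0],YX)
w=bot.capture("wrist"); cv2.imwrite("pics/w4.png",cv2.resize(w["img"][:,:,::-1],(768,576),interpolation=cv2.INTER_CUBIC))
E
```

```text
t=4.17 pos [666.4 176.  124.6] rot [ 3.14  -0.     1.558] F [-1.5 -0.7  6.3] w 0.125
shift cm [-18.43 -66.43  12.36] turn deg 0.1 joints [0.26 0.57 0.23 1.23 0.   1.84]
```

View pics/w4.png

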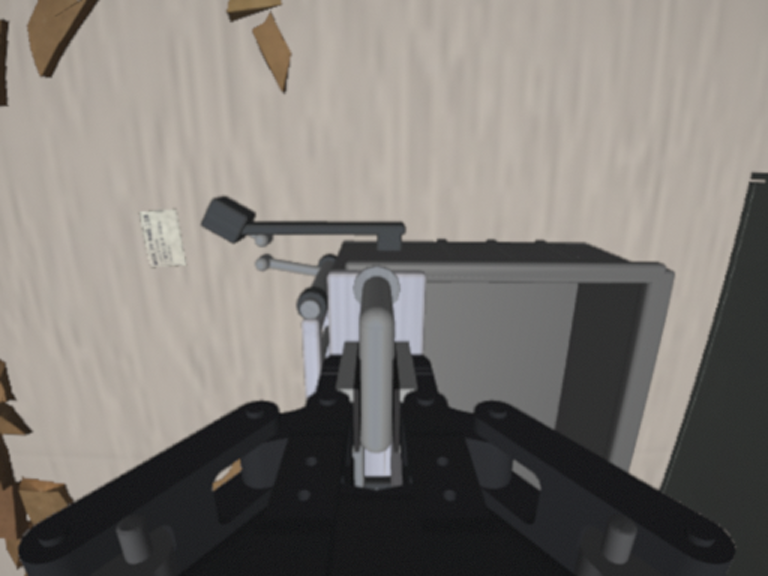

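```bash
python3 - <<'E'
import numpy as np
r=np.hypot(136,122);a=np.arctan2(122,-136)
for t in np.arange(0,.561,.035): print("%.3f %.2f %.2f"%(t,(r*np.cos(a-t)+136)/10,-(r*np.sin(a-t)-122)/10))
E
```

```text
0.000 0.00 -0.00
0.035 0.44 -0.47
0.070 0.89 -0.92
0.105 1.35 -1.36
0.140 1.84 -1.78
0.175 2.33 -2.18
0.210 2.84 -2.57
0.245 3.37 -2.93
0.280 3.90 -3.28
0.315 4.45 -3.61
0.350 5.01 -3.92
0.385 5.58 -4.21
0.420 6.16 -4.49
0.455 6.75 -4.74
0.490 7.34 -4.96
0.525 7.95 -5.17
0.560 8.56 -5.36
```

Request:
servo_tool(steps=[[0,0.44,-0.47,0],[0,0.89,-0.92,0],[0,1.35,-1.36,0],[0,1.84,-1.78,0],[0,2.33,-2.18,0]])

```text
clock: 4.85
ee_pos: [686.8, 175.7, 144.8]
tool_rot: [-3.136, 0.0, 1.559]
force: [-12.1, 0.3, 2.5]
grip_width: 0.12
```

```bash
python3 - <<'E'
from h import *
plan([0,0,0],YX)
w=bot.capture("scene"); crop(w["img"],170,110,330,240,5,"s5.png")
E
```

```text
t=4.85 pos [686.8 175.7 144.8] rot [-3.136  0.     1.559] F [-12.1   0.3   2.5] w 0.120
shift cm [-18.37 -68.39  14.88] turn deg 0.2 joints [0.25 0.6  0.34 1.32 0.   1.83]
```

View pics/s5.png

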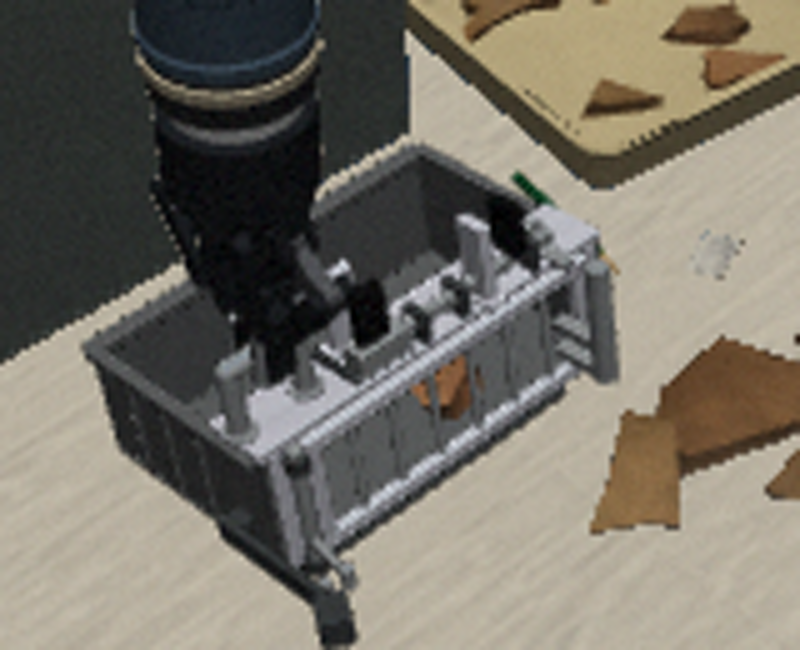

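Request:
servo_tool(steps=[[0,0.51,-0.39,0],[0,1.04,-0.75,0],[0,1.57,-1.1,0],[0,2.12,-1.43,0],[0,2.12,-1.43,0]])

```text
clock: 5.52
ee_pos: [708.6, 175.3, 160.7]
tool_rot: [-3.138, -0.0, 1.559]
force: [-14.8, -0.9, 11.0]
grip_width: 0.123
```

```bash
python3 - <<'E'
from h import *
plan([0,0,0],YX)
E
```

```text
t=5.53 pos [708.6 175.3 160.7] rot [-3.138 -0.     1.559] F [-14.8  -0.9  11. ] w 0.123
shift cm [-18.38 -70.59  16.32] turn deg 0.1 joints [0.24 0.63 0.44 1.38 0.   1.82]
```

Request:
servo_tool(steps=[[0,0.5,-0.4,0],[0,1.07,-0.75,0],[0,1.65,-1.05,0],[0,2.24,-1.33,0],[0,2.24,-1.33,0]])

```text
clock: 6.15
ee_pos: [732.3, 174.9, 173.7]
tool_rot: [-3.14, 0.0, 1.558]
force: [-8.4, -1.5, 7.9]
grip_width: 0.122
```

```bash
python3 - <<'E'
from h import *
plan([0,0,0],YX)
E
```

```text
t=6.15 pos [732.3 174.9 173.7] rot [-3.14   0.     1.558] F [-8.4 -1.5  7.9] w 0.122
shift cm [-18.39 -72.98  17.48] turn deg 0.1 joints [0.23 0.67 0.55 1.45 0.   1.82]
```

Request:
servo_tool(steps=[[0,0.6,-0.24,0],[0,1.2,-0.45,0],[0,1.2,-0.45,0],[0,1.2,-0.45,0],[0,1.2,-0.45,0]])

```text
clock: 6.78
ee_pos: [744.5, 174.7, 178.2]
tool_rot: [-3.141, 0.0, 1.558]
force: [-6.6, -1.1, 5.5]
grip_width: 0.116
```

```bash
python3 - <<'E'
from h import *
plan([0,0,0],YX)
w=bot.capture("scene"); crop(w["img"],170,90,330,220,5,"s6.png")
t=bot.capture("top"); crop(t["img"],205,100,335,210,6,"t6.png")
plan([0,0,0],YX)
E
```

```text
t=6.78 pos [744.5 174.7 178.2] rot [-3.141  0.     1.558] F [-6.6 -1.1  5.5] w 0.116
shift cm [-18.39 -74.22  17.86] turn deg 0.1 joints [ 0.23  0.7   0.61  1.48 -0.    1.81]
t=6.88 pos [744.5 174.7 178.2] rot [-3.141  0.     1.558] F [-6.5 -1.9  5.3] w 0.121
shift cm [-18.39 -74.22  17.86] turn deg 0.1 joints [ 0.23  0.7   0.61  1.48 -0.    1.81]
```

View pics/s6.png

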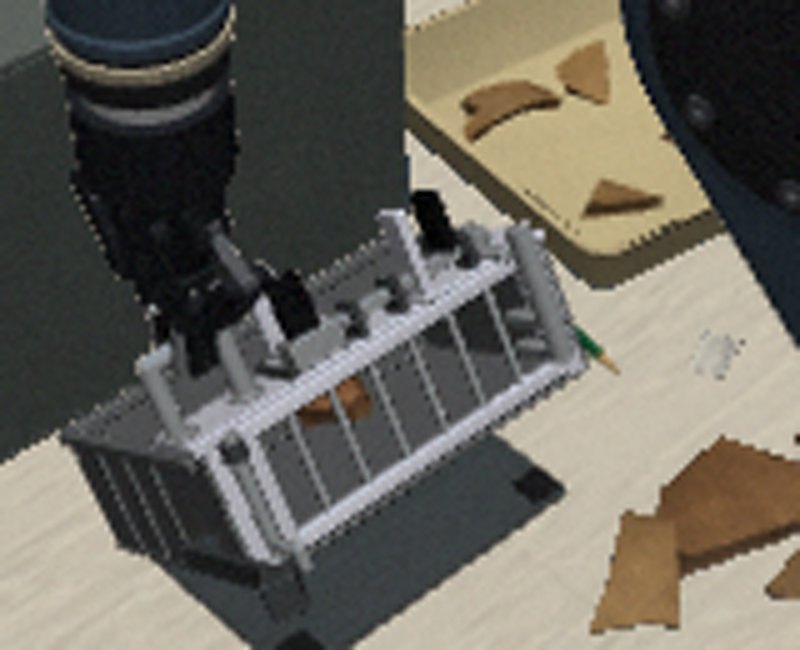

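View pics/t6.png

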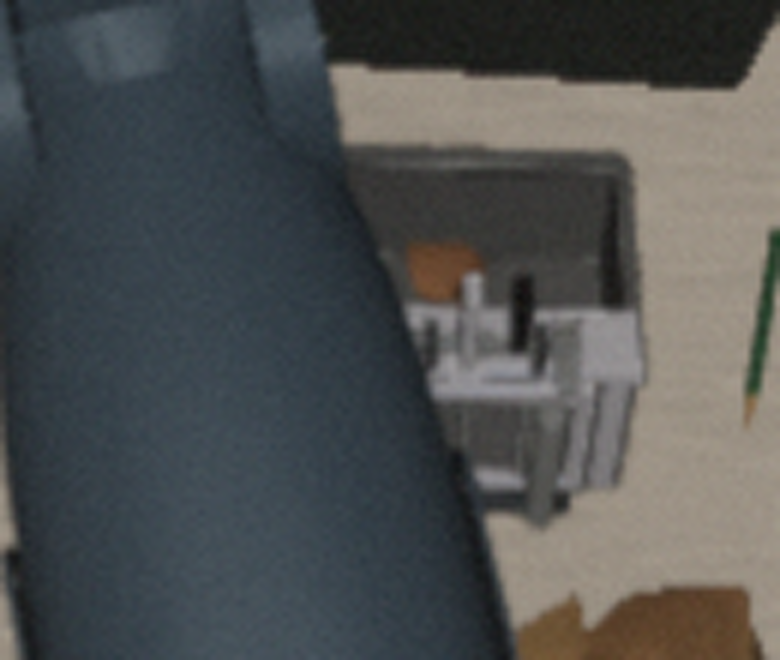

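Request:
servo_tool(steps=[[0,-0.62,0.24,0],[0,-1.22,0.47,0],[0,-1.81,0.72,0],[0,-2.4,1.0,0],[0,-2.97,1.29,0]])

```text
clock: 7.5
ee_pos: [714.8, 175.2, 164.5]
tool_rot: [-3.141, 0.0, 1.558]
force: [-4.5, -1.4, 3.9]
grip_width: 0.124
```

Request:
servo_tool(steps=[[0,-0.57,0.32,0],[0,-1.13,0.65,0],[0,-1.66,1.0,0],[0,-2.2,1.37,0],[0,-2.71,1.76,0]])

```text
clock: 8.12
ee_pos: [687.9, 175.7, 146.2]
tool_rot: [-3.141, -0.0, 1.559]
force: [-2.2, -0.3, -0.7]
grip_width: 0.118
```

Request:
servo_tool(steps=[[0,-0.5,0.41,0],[0,-0.99,0.84,0],[0,-1.46,1.28,0],[0,-1.91,1.73,0],[0,-2.28,2.2,0]])

```text
clock: 8.75
ee_pos: [666.4, 176.1, 126.3]
tool_rot: [3.138, -0.001, 1.558]
force: [0.1, -2.3, 25.3]
grip_width: 0.124
```

```bash
python3 - <<'E'
from h import *
plan([666.4,175.5,124.],YX)
w=bot.capture("scene"); crop(w["img"],170,110,330,240,5,"s7.png")
plan([666.4,175.5,124.],YX)
E
```

```text
t=8.75 pos [666.4 176.1 126.3] rot [ 3.138e+00 -1.000e-03  1.558e+00] F [ 0.1 -2.3 25.3] w 0.124
shift cm [-0.06 -0.    0.23] turn deg 0.1 joints [ 0.26  0.56  0.23  1.23 -0.    1.84]
t=8.80 pos [666.5 176.  126.5] rot [ 3.137e+00 -1.000e-03  1.558e+00] F [-0.8  0.6  4.5] w 0.124
shift cm [-0.05 -0.01  0.25] turn deg 0.1 joints [ 0.26  0.56  0.23  1.23 -0.    1.84]
```

View pics/s7.png

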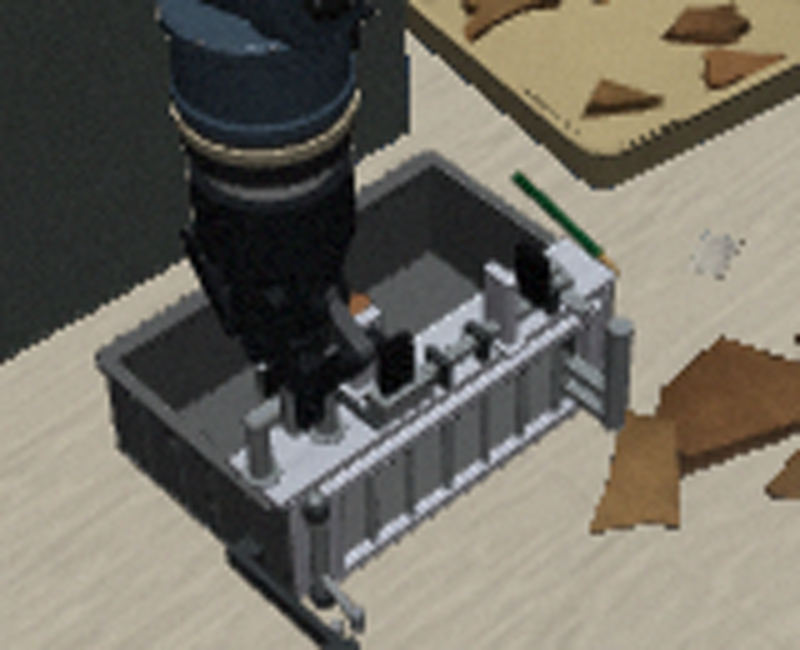

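Request:
servo_tool(steps=[[0,0,0.1,0],[0,0,0.1,0]])

```text
clock: 9.05
ee_pos: [666.5, 176.1, 126.4]
tool_rot: [3.137, -0.001, 1.558]
force: [-4.9, -1.4, 13.3]
grip_width: 0.122
```

Request:
servo_tool(steps=[[0,0,0,0],[0,0,0,0],[0,0,0,0],[0,0,-2,0],[0,0,-7,0]], gripper=5.8)

```text
clock: 9.68
ee_pos: [664.1, 175.5, 191.6]
tool_rot: [-3.136, 0.001, 1.558]
force: [0.1, 1.0, 0.6]
grip_width: 0.676
```

```bash
python3 - <<'E'
from h import *
b=S2W([-60,35,0],ST)[0]; print(b)
plan([b[0],b[1],185],YX)
E
```

```text
[670.51378961 116.0162902    0.        ]
t=9.68 pos [664.1 175.5 191.6] rot [-3.136e+00  1.000e-03  1.558e+00] F [0.1 1.  0.6] w 0.676
shift cm [-5.94  0.72  0.67] turn deg 0.1 joints [0.26 0.54 0.36 1.39 0.   1.84]
```

Request:
servo_tool(steps=[[-3,0.5,0,0],[-5.9,0.7,0,0],[-5.9,0.7,0,0],[-5.9,0.7,0,0]])

```text
clock: 10.18
ee_pos: [671.7, 117.0, 193.5]
tool_rot: [-3.141, -0.0, 1.558]
force: [-0.5, 0.3, -0.6]
grip_width: 0.678
```

```bash
python3 - <<'E'
from h import *
plan([671,116,185],YX)
w=bot.capture("wrist"); cv2.imwrite("pics/w8.png",cv2.resize(w["img"][:,:,::-1],(768,576),interpolation=cv2.INTER_CUBIC))
for p in ([-80,35,150],[-55,35,150],[-55,25,150],[-55,45,150],[-51,35,150],[-66,94,146]): print(p,(proj(w,S2W(p,ST))*1.5).round())
plan([671,116,124],YX)
E
```

```text
t=10.18 pos [671.7 117.  193.5] rot [-3.141 -0.     1.558] F [-0.5  0.3 -0.6] w 0.678
shift cm [-0.1  -0.07  0.85] turn deg 0.1 joints [0.17 0.53 0.34 1.38 0.   1.76]
[-80, 35, 150] [[332. 322.]]
[-55, 35, 150] [[384. 322.]]
[-55, 25, 150] [[384. 341.]]
[-55, 45, 150] [[384. 303.]]
[-51, 35, 150] [[392. 322.]]
[-66, 94, 146] [[360. 197.]]
t=10.22 pos [671.6 117.4 193.5] rot [-3.141 -0.     1.559] F [ 0.9  0.6 -0.5] w 0.677
shift cm [-0.14 -0.06  6.95] turn deg 0.1 joints [0.17 0.53 0.34 1.38 0.   1.76]
```

View pics/w8.png

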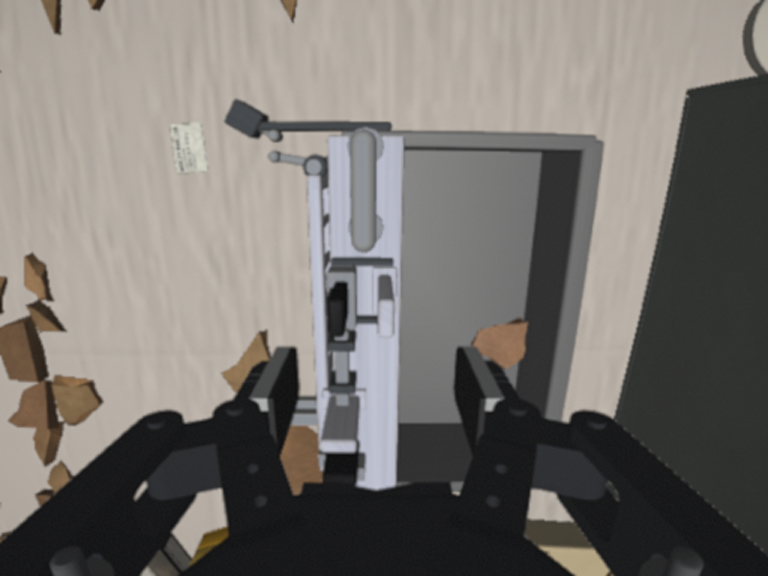

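```bash
python3 - <<'E'
from h import *
w=bot.capture("wrist"); crop(w["img"],205,160,305,260,6,"w9.png")
E
```

```text
(no output)
```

View pics/w9.png

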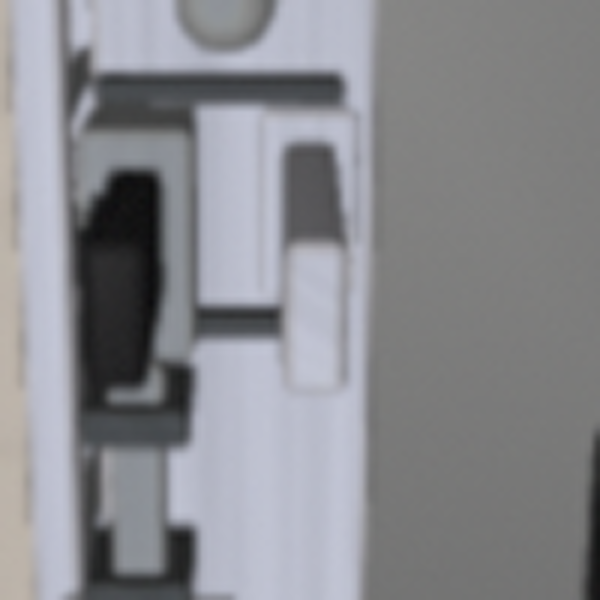

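Request:
servo_tool(steps=[[0,0,3,0],[0,0,6,0],[0,0,6.9,0],[0,0,6.9,0]])

```text
clock: 10.78
ee_pos: [671.5, 117.3, 124.6]
tool_rot: [-3.141, -0.0, 1.559]
force: [-0.7, 0.4, 0.0]
grip_width: 0.674
```

Request:
servo_tool(steps=[[0,0,0,0],[0,0,0,0],[0,0,0,0],[0,0,0,0],[0,0,0,0]], gripper=0.0, squeeze=40)

```text
clock: 11.4
ee_pos: [671.9, 116.9, 126.0]
tool_rot: [3.14, -0.001, 1.558]
force: [-2.5, 0.1, 6.6]
grip_width: 0.19
```

```bash
python3 - <<'E'
from h import *
plan([671.5,117.2,124],YX)
w=bot.capture("wrist"); cv2.imwrite("pics/w10.png",cv2.resize(w["img"][:,:,::-1],(768,576),interpolation=cv2.INTER_CUBIC))
E
```

```text
t=11.40 pos [671.9 116.9 126. ] rot [ 3.140e+00 -1.000e-03  1.558e+00] F [-2.5  0.1  6.6] w 0.190
shift cm [ 0.02 -0.04  0.2 ] turn deg 0.1 joints [0.17 0.55 0.21 1.22 0.   1.76]
```

View pics/w10.png

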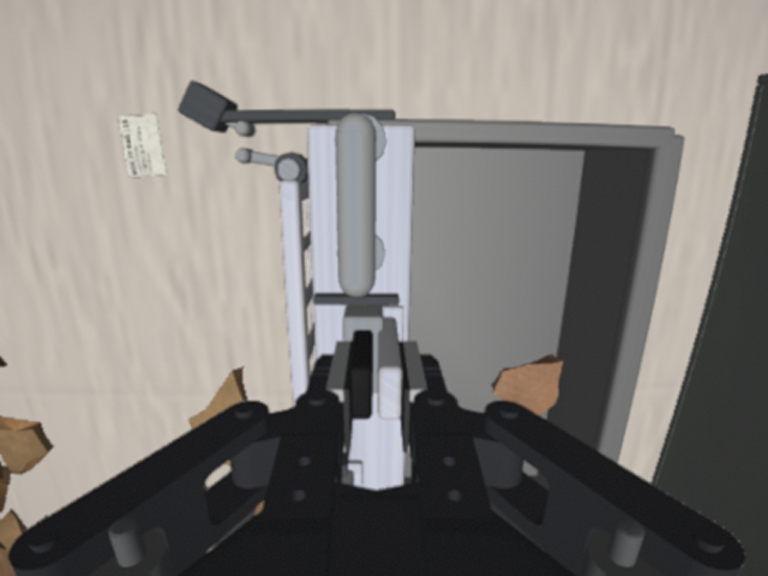

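Request:
servo_tool(steps=[[0,0,0,0],[0,0,0,0]], squeeze=60)

```text
clock: 11.7
ee_pos: [672.1, 117.0, 126.1]
tool_rot: [3.14, -0.001, 1.558]
force: [-0.7, 1.7, 6.4]
grip_width: 0.174
```

Request:
servo_tool(steps=[[0,0,0,0],[0,0,0,0],[0,0,0,0],[0,0,-3,0],[0,0,-8,0]], gripper=5.8)

```text
clock: 12.32
ee_pos: [670.8, 116.6, 203.8]
tool_rot: [-3.138, 0.001, 1.558]
force: [1.5, -0.2, 0.3]
grip_width: 0.677
```

```bash
python3 - <<'E'
from h import *
b=S2W([-80,-44,0],ST)[0]+[1,1.2,0]; print(b)
plan([b[0],b[1],205],ST[2])
w=bot.capture("wrist"); cv2.imwrite("pics/w11.png",cv2.resize(w["img"][:,:,::-1],(768,576),interpolation=cv2.INTER_CUBIC))
E
```

```text
[650.37043221  38.51458477   0.        ]
t=12.32 pos [670.8 116.6 203.8] rot [-3.138e+00  1.000e-03  1.558e+00] F [ 1.5 -0.2  0.3] w 0.677
shift cm [-7.83 -1.95 -0.11] turn deg 90.1 joints [0.17 0.53 0.36 1.41 0.   1.76]
```

View pics/w11.png

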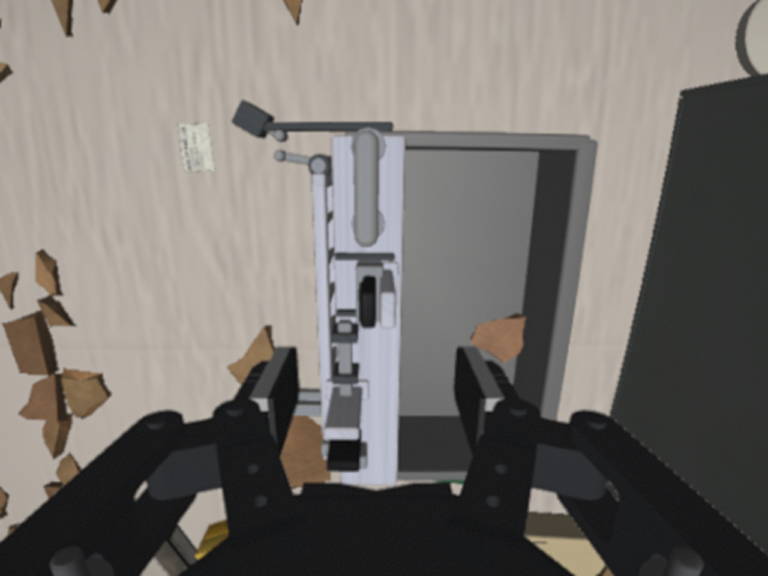

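Request:
servo_tool(steps=[[-1.6,-0.4,0,10],[-3.2,-0.8,0,20],[-4.8,-1.2,0,30],[-6.4,-1.6,0,40],[-7.8,-2,0,50]])

```text
clock: 13.0
ee_pos: [650.8, 38.5, 204.6]
tool_rot: [3.141, -0.0, 0.68]
force: [0.1, 0.1, 1.0]
grip_width: 0.68
```

Request:
servo_tool(steps=[[0,0,0,10],[0,0,0,20],[0,0,0,30],[0,0,0,40],[0,0,0,40]])

```text
clock: 13.62
ee_pos: [651.3, 18.4, 204.7]
tool_rot: [-3.126, -0.0, 0.022]
force: [-0.4, 0.1, -0.2]
grip_width: 0.678
```

```bash
python3 - <<'E'
from h import *
plan([650.4,38.5,200],ST[2])
w=bot.capture("wrist"); cv2.imwrite("pics/w12.png",cv2.resize(w["img"][:,:,::-1],(768,576),interpolation=cv2.INTER_CUBIC))
for p in ([-80,-62,150],[-80,-39,150],[-80,-35,150],[-65,35,150],[-55,35,150],[-66,94,146]): print(p,(proj(w,S2W(p,ST))*1.5).round())
plan([650.4,38.5,200],ST[2])
E
```

```text
t=13.62 pos [651.3  18.4 204.7] rot [-3.126 -0.     0.022] F [-0.4  0.1 -0.2] w 0.678
shift cm [-0.05 -2.    0.5 ] turn deg 2.1 joints [0.02 0.47 0.27 1.37 0.02 3.14]
[-80, -62, 150] [[376. 316.]]
[-80, -39, 150] [[331. 314.]]
[-80, -35, 150] [[323. 314.]]
[-65, 35, 150] [[185. 280.]]
[-55, 35, 150] [[183. 261.]]
[-66, 94, 146] [[ 82. 276.]]
t=13.68 pos [651.3  19.1 204.7] rot [-3.126  0.     0.022] F [-0.2 -0.2  0.2] w 0.678
shift cm [-0.04 -1.93  0.5 ] turn deg 2.1 joints [0.02 0.47 0.27 1.37 0.02 3.14]
```

View pics/w12.png

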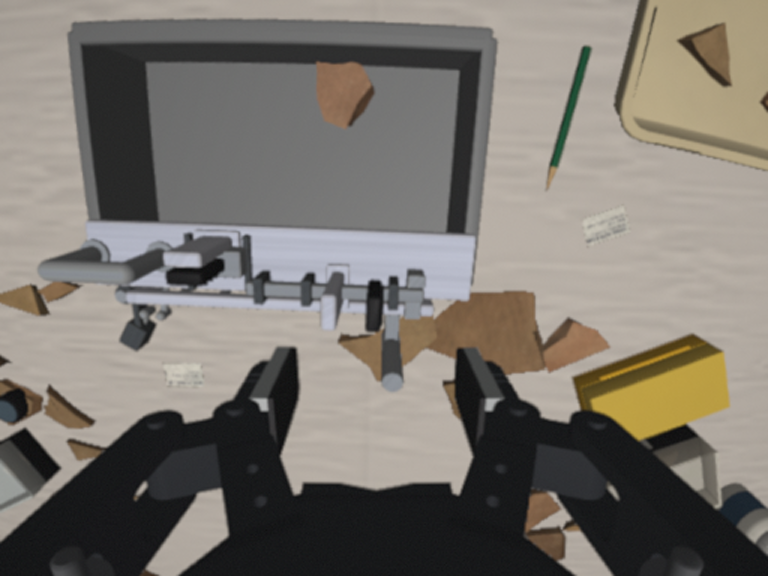

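Request:
servo_tool(steps=[[0,0,0,-10],[0,0,0,-20],[0,0,0,-30],[0,0,0,-40],[0,0,0,-50]])

```text
clock: 14.3
ee_pos: [651.2, 20.2, 204.7]
tool_rot: [-3.131, -0.012, 0.902]
force: [-0.3, 0.9, -0.4]
grip_width: 0.677
```

Request:
servo_tool(steps=[[0,0,0,-10],[0,0,0,-20],[0,0,0,-30],[0,0,0,-40],[0,0,0,-50]])

```text
clock: 14.92
ee_pos: [651.2, 20.2, 204.7]
tool_rot: [3.139, -0.016, 1.775]
force: [0.5, -0.7, 0.3]
grip_width: 0.68
```

Request:
servo_tool(steps=[[0,0,0,-10],[0,0,0,-20],[0,0,0,-30],[0,0,0,-40],[0,0,0,-50]])

```text
clock: 15.55
ee_pos: [651.2, 20.2, 204.7]
tool_rot: [3.128, -0.008, 2.648]
force: [0.1, -0.5, 0.2]
grip_width: 0.679
```

```bash
python3 - <<'E'
from h import *
plan([650.4,38.5,200],np.pi+ST[2])
E
```

```text
t=15.55 pos [651.2  20.2 204.7] rot [ 3.128 -0.008  2.648] F [ 0.1 -0.5  0.2] w 0.679
shift cm [0.93 1.56 0.5 ] turn deg -27.5 joints [0.02 0.47 0.27 1.37 0.02 0.52]
```

Request:
servo_tool(steps=[[0.5,0.8,0.2,-10],[0.9,1.6,0.4,-20],[0.9,1.6,0.4,-27.5],[0.9,1.6,0.4,-27.5]])

```text
clock: 16.05
ee_pos: [650.9, 38.7, 201.0]
tool_rot: [3.126, -0.001, 3.121]
force: [-0.8, -0.5, -0.4]
grip_width: 0.679
```

```bash
python3 - <<'E'
from h import *
plan([650.4,38.5,200],np.pi+ST[2])
w=bot.capture("wrist"); cv2.imwrite("pics/w13.png",cv2.resize(w["img"][:,:,::-1],(768,576),interpolation=cv2.INTER_CUBIC))
for p in ([-80,-62,150],[-80,-39,150],[-80,-35,150],[-65,35,150],[-55,35,150],[-66,94,146],[-133,-75,125]): print(p,(proj(w,S2W(p,ST))*1.5).round())
plan([650.4,38.5,200],np.pi+ST[2])
E
```

```text
t=16.05 pos [650.9  38.7 201. ] rot [ 3.126e+00 -1.000e-03  3.121e+00] F [-0.8 -0.5 -0.4] w 0.679
shift cm [ 0.05 -0.02  0.1 ] turn deg -0.3 joints [0.05 0.47 0.26 1.36 0.02 0.07]
[-80, -62, 150] [[336. 312.]]
[-80, -39, 150] [[382. 312.]]
[-80, -35, 150] [[390. 312.]]
[-65, 35, 150] [[525. 337.]]
[-55, 35, 150] [[524. 355.]]
[-66, 94, 146] [[630. 330.]]
[-133, -75, 125] [[311. 200.]]
t=16.10 pos [650.9  38.5 201. ] rot [ 3.126e+00 -1.000e-03  3.119e+00] F [ 0.9 -0.6  0.4] w 0.681
shift cm [ 0.05 -0.    0.1 ] turn deg -0.5 joints [0.05 0.47 0.26 1.36 0.02 0.07]
```

View pics/w13.png

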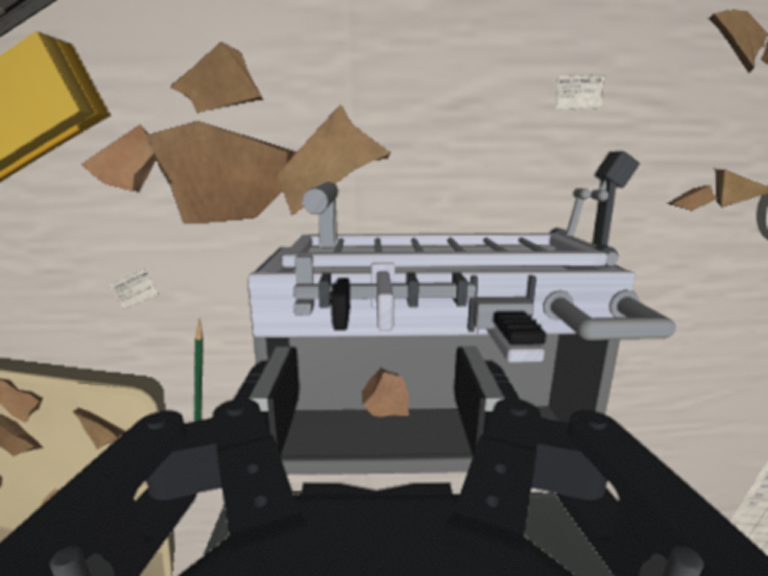

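```bash
python3 - <<'E'
from h import *
plan([650.4,38.9,124],np.pi+ST[2])
w=bot.capture("wrist"); crop(w["img"],185,160,305,260,6,"w14.png")
for p in ([-80,-62,150],[-80,-39,150],[-133,-75,125]): print(p,((proj(w,S2W(p,ST))-[185,160])*6).round())
E
```

```text
t=16.10 pos [650.9  38.5 201. ] rot [ 3.126e+00 -1.000e-03  3.119e+00] F [ 0.9 -0.6  0.4] w 0.681
shift cm [ 0.05 -0.08  7.7 ] turn deg -0.5 joints [0.05 0.47 0.26 1.36 0.02 0.07]
[-80, -62, 150] [[234. 290.]]
[-80, -39, 150] [[419. 287.]]
[-133, -75, 125] [[ 134. -160.]]
```

View pics/w14.png

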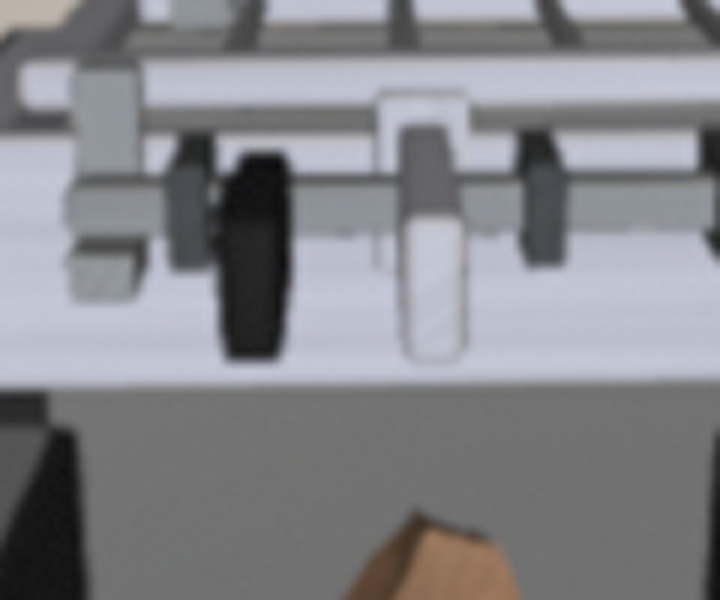

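Request:
servo_tool(steps=[[0,0,3,0],[0,-0.1,6,-0.5],[0,-0.1,7.7,-0.5],[0,-0.1,7.7,-0.5]])

```text
clock: 16.65
ee_pos: [650.0, 38.1, 122.7]
tool_rot: [3.126, -0.003, 3.128]
force: [-0.9, -0.0, 0.4]
grip_width: 0.68
```

Request:
servo_tool(steps=[[0,0,0,0],[0,0,0,0],[0,0,0,0],[0,0,0,0],[0,0,0,0]], gripper=0.0, squeeze=40)

```text
clock: 17.27
ee_pos: [651.6, 39.5, 125.6]
tool_rot: [3.124, 0.002, 3.131]
force: [-1.6, 6.4, 5.6]
grip_width: 0.195
```

```bash
python3 - <<'E'
from h import *
plan([650.4,38.9,124],np.pi+ST[2])
w=bot.capture("wrist"); cv2.imwrite("pics/w15.png",cv2.resize(w["img"][:,:,::-1],(768,576),interpolation=cv2.INTER_CUBIC))
E
```

```text
t=17.27 pos [651.6  39.5 125.6] rot [3.124e+00 2.000e-03 3.131e+00] F [-1.6  6.4  5.6] w 0.195
shift cm [ 0.12 -0.07  0.16] turn deg 0.2 joints [0.05 0.5  0.12 1.18 0.02 0.06]
```

View pics/w15.png

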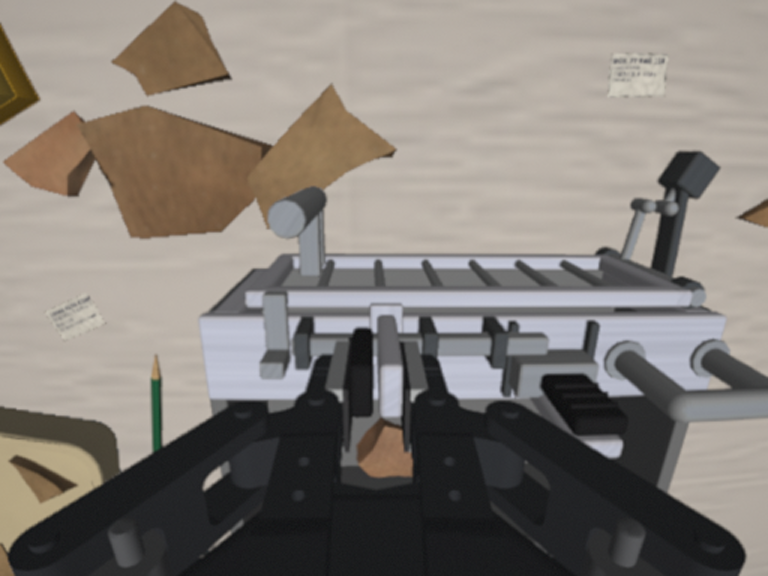

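Request:
servo_tool(steps=[[0,0.05,0,0],[0,0.05,0,0],[0,0.05,0,0]], squeeze=60)

```text
clock: 17.7
ee_pos: [651.6, 39.7, 125.7]
tool_rot: [3.124, 0.002, 3.131]
force: [-1.9, 5.1, 6.1]
grip_width: 0.185
```

Request:
servo_tool(steps=[[0,0,0,0],[0,0,0,0],[0,0,0,0],[0,0,-3,0],[0,0,-8,0]], gripper=5.8)

```text
clock: 18.32
ee_pos: [649.8, 37.3, 203.0]
tool_rot: [3.126, -0.005, 3.13]
force: [1.4, 0.4, -0.3]
grip_width: 0.681
```

```bash
python3 - <<'E'
from h import *
b=S2W([-133,-75,0],ST)[0]+[1,1.5,0]; print(b)
plan([b[0],b[1],200],np.pi+ST[2])
w=bot.capture("wrist"); crop(w["img"],185,100,385,260,4,"w16.png")
plan([b[0],b[1],200],np.pi+ST[2])
E
```

```text
[596.92651949   8.58631666   0.        ]
t=18.32 pos [649.8  37.3 203. ] rot [ 3.126 -0.005  3.13 ] F [ 1.4  0.4 -0.3] w 0.681
shift cm [ 5.25 -2.94  0.28] turn deg 0.2 joints [0.05 0.47 0.26 1.37 0.02 0.06]
t=18.38 pos [652.4  37.4 211.5] rot [3.125 0.006 3.13 ] F [0.1 0.1 5.3] w 0.677
shift cm [ 5.53 -2.96  1.07] turn deg 0.2 joints [0.05 0.46 0.28 1.38 0.02 0.06]
```

View pics/w16.png

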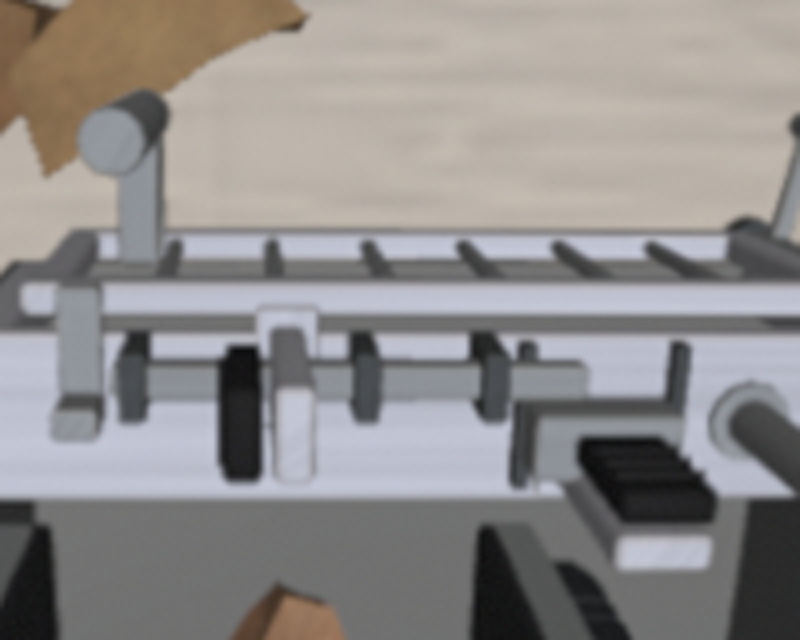

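Request:
servo_tool(steps=[[3,-1.5,0,0],[5.5,-3,0,0],[5.5,-3,1,0],[5.5,-3,1,0]], gripper=4.5)

```text
clock: 18.88
ee_pos: [595.6, 8.3, 192.8]
tool_rot: [3.126, -0.002, 3.13]
force: [0.4, 0.6, 0.7]
grip_width: 0.527
```

```bash
python3 - <<'E'
from h import *
P=[-133,-75,125]
w=bot.capture("wrist"); cv2.imwrite("pics/w17.png",cv2.resize(w["img"][:,:,::-1],(768,576),interpolation=cv2.INTER_CUBIC))
w=bot.capture("wrist"); crop(w["img"],175,150,325,270,5,"w18.png")
print(((proj(w,S2W(P,ST))-[175,150])*5).round(), (proj(w,S2W(P,ST))*1.5))
plan([597,8.6,200],np.pi+ST[2])
E
```

```text
[[364. 262.]] [[371.70607666 303.59848933]]
t=18.98 pos [596.1   8.5 193.3] rot [ 3.126e+00 -1.000e-03  3.130e+00] F [0.9 0.5 0.5] w 0.523
shift cm [-0.09  0.02 -0.67] turn deg 0.2 joints [0.01 0.37 0.09 1.28 0.02 0.02]
```

View pics/w17.png

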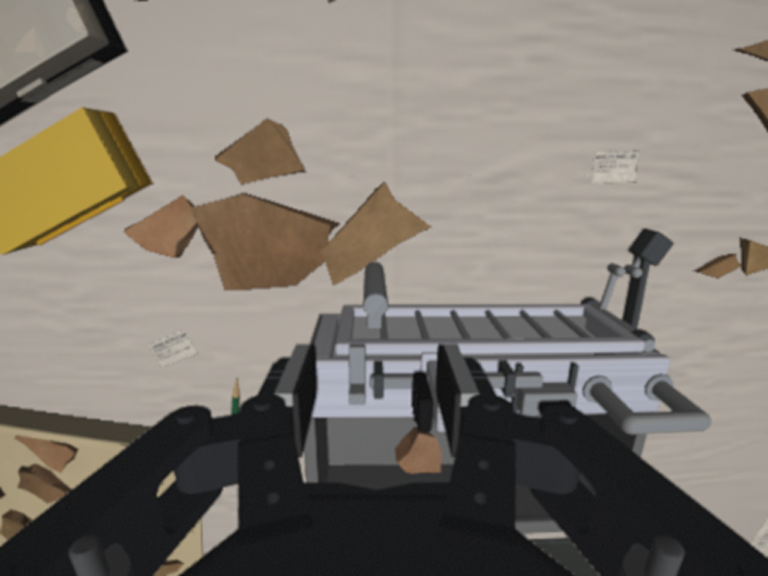

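View pics/w18.png

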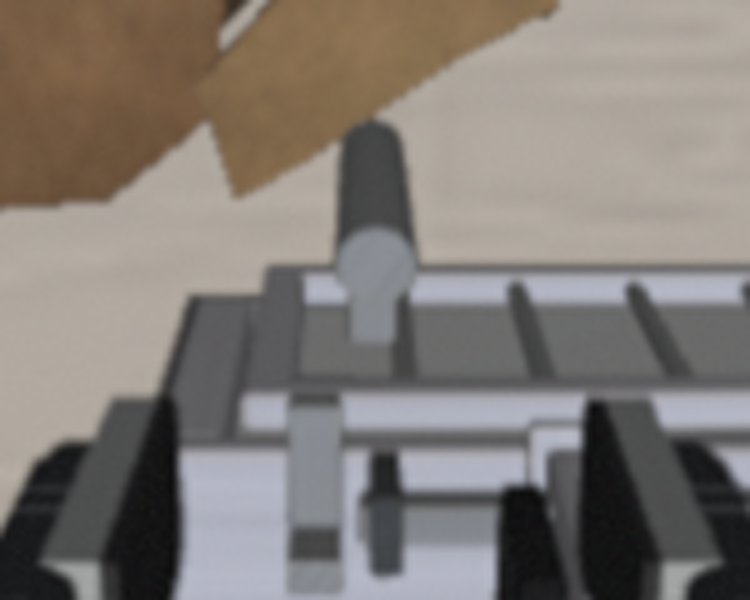

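```bash
python3 - <<'E'
from h import *
plan([596.4,8.9,95],np.pi+ST[2])
E
```

```text
t=18.98 pos [596.1   8.5 193.3] rot [ 3.126e+00 -1.000e-03  3.130e+00] F [0.9 0.5 0.5] w 0.523
shift cm [-0.04 -0.12  9.83] turn deg 0.2 joints [0.01 0.37 0.09 1.28 0.02 0.02]
```

Request:
servo_tool(steps=[[0,0,3,0],[0,-0.1,6,0],[0,-0.1,8.5,0],[0,-0.1,9.8,0],[0,-0.1,9.8,0]])

```text
clock: 19.6
ee_pos: [595.4, 9.0, 94.9]
tool_rot: [3.126, -0.002, 3.131]
force: [-0.4, -0.7, -0.5]
grip_width: 0.524
```

Request:
servo_tool(steps=[[0,0,0,0],[0,0,0,0],[0,0,0,0],[0,0,0,0],[0,0,0,0]], gripper=0.0, squeeze=50)

```text
clock: 20.23
ee_pos: [596.3, 9.0, 96.7]
tool_rot: [3.125, 0.001, 3.13]
force: [0.1, 1.6, 6.2]
grip_width: 0.147
```

```bash
python3 - <<'E'
from h import *
plan([596.4,8.9,95],np.pi+ST[2])
w=bot.capture("wrist"); cv2.imwrite("pics/w19.png",cv2.resize(w["img"][:,:,::-1],(768,576),interpolation=cv2.INTER_CUBIC))
E
```

```text
t=20.23 pos [596.3   9.   96.7] rot [3.125e+00 1.000e-03 3.130e+00] F [0.1 1.6 6.2] w 0.147
shift cm [-0.01 -0.01  0.17] turn deg 0.2 joints [ 0.01  0.43 -0.09  1.05  0.02  0.02]
```

View pics/w19.png

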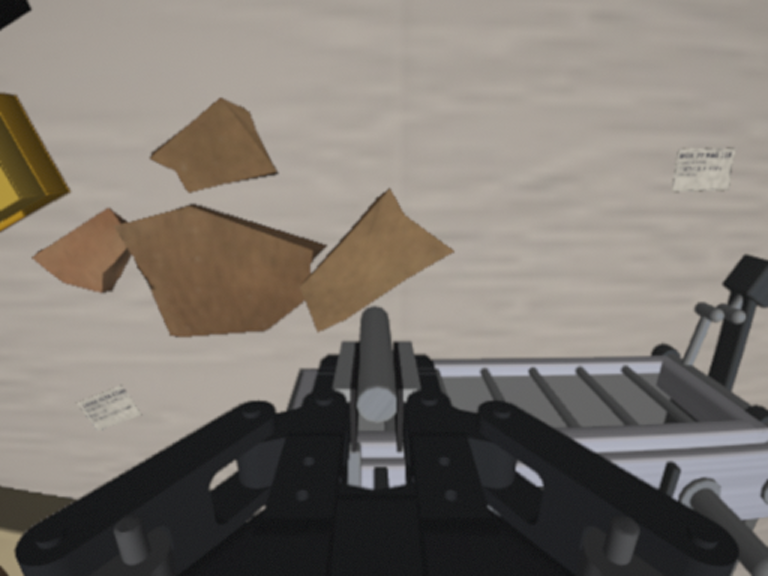

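```bash
cat > arc.py <<'E'
from h import *
H=np.array([636.9,188.4]); v=np.array([-40.6,-179.4])
def pos(t,z=95.):
    c,s=np.cos(-t),np.sin(-t); return np.array([*(H+[c*v[0]-s*v[1],s*v[0]+c*v[1]]),z])
def R(t):
    return Ro.from_euler("z",-t).as_matrix()@Ro.from_euler("xyz",[3.125,0,3.13]).as_matrix() # tilt turns below
def rows(t0,ts):
    # tool z tilt axis fixed in world: turn about tool z
    R0=Ro.from_euler("xyz",[3.125,0,3.13]).as_matrix()@Ro.from_euler("z",t0).as_matrix()
    return [[*(R0.T@(pos(t)-pos(t0))/10).round(2).tolist(),round(np.degrees(t-t0),1)] for t in ts]
E
python3 - <<'E'
from arc import *
n=np.arange(0,1.4601,.0584)
for i in range(0,25,5): print(round(n[i],3),rows(n[i],n[i+1:i+6]), pos(n[i+5]).round(1))
E
```

```text
0.0 [[1.04, 0.26, 0.0, np.float64(3.3)], [2.07, 0.57, 0.01, np.float64(6.7)], [3.08, 0.95, 0.02, np.float64(10.0)], [4.06, 1.38, 0.02, np.float64(13.4)], [5.01, 1.87, 0.03, np.float64(16.7)]] [546.4  28.3  95. ]
0.292 [[1.04, 0.26, 0.01, np.float64(3.3)], [2.07, 0.57, 0.02, np.float64(6.7)], [3.08, 0.95, 0.03, np.float64(10.0)], [4.06, 1.38, 0.04, np.float64(13.4)], [5.01, 1.87, 0.05, np.float64(16.7)]] [504.1  61.1  95. ]
0.584 [[1.04, 0.26, 0.01, np.float64(3.3)], [2.07, 0.57, 0.03, np.float64(6.7)], [3.08, 0.95, 0.04, np.float64(10.0)], [4.06, 1.38, 0.06, np.float64(13.4)], [5.01, 1.87, 0.07, np.float64(16.7)]] [473.1 104.7  95. ]
0.876 [[1.04, 0.26, 0.02, np.float64(3.3)], [2.07, 0.57, 0.03, np.float64(6.7)], [3.08, 0.95, 0.05, np.float64(10.0)], [4.06, 1.38, 0.07, np.float64(13.4)], [5.01, 1.87, 0.08, np.float64(16.7)]] [455.9 155.4  95. ]
1.168 [[1.04, 0.26, 0.02, np.float64(3.3)], [2.07, 0.57, 0.04, np.float64(6.7)], [3.08, 0.95, 0.05, np.float64(10.0)], [4.06, 1.38, 0.07, np.float64(13.4)], [5.01, 1.87, 0.09, np.float64(16.7)]] [454.1 208.9  95. ]
```

Request:
servo_tool(steps=[[1.04,0.26,0,3.3],[2.07,0.57,0.01,6.7],[3.08,0.95,0.02,10],[4.06,1.38,0.02,13.4],[5.01,1.87,0.03,16.7]])

```text
clock: 20.9
ee_pos: [547.3, 28.0, 96.6]
tool_rot: [3.126, -0.001, 2.837]
force: [4.0, 2.2, 5.3]
grip_width: 0.144
```

```bash
python3 - <<'E'
from arc import *
plan(pos(.292),3.13-.292)
w=bot.capture("wrist"); cv2.imwrite("pics/w20.png",cv2.resize(w["img"][:,:,::-1],(768,576),interpolation=cv2.INTER_CUBIC))
E
```

```text
t=20.90 pos [547.3  28.   96.6] rot [ 3.126e+00 -1.000e-03  2.837e+00] F [4.  2.2 5.3] w 0.144
shift cm [0.1  0.   0.16] turn deg -0.1 joints [ 0.04  0.35 -0.21  1.    0.02  0.35]
```

View pics/w20.png

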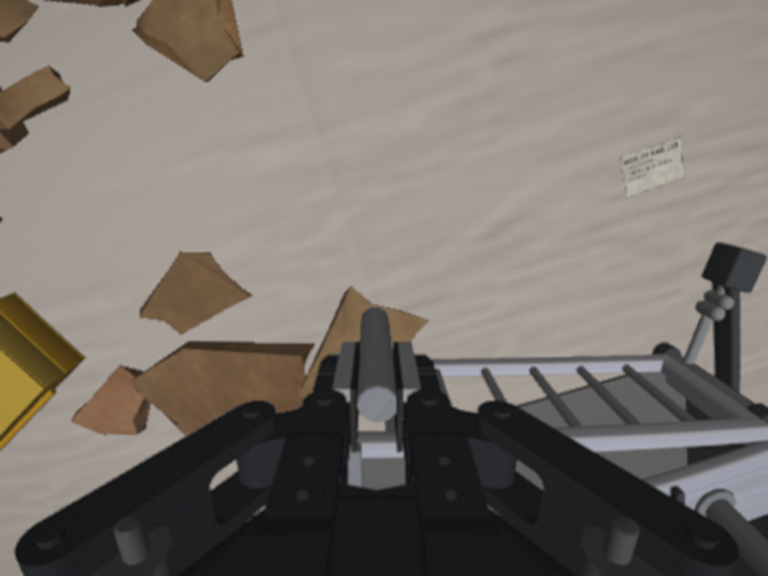

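Gate follows with the pull held at (377,380) between the pads; continue along the arc.

Request:
servo_tool(steps=[[1.04,0.26,0.01,3.3],[2.07,0.57,0.02,6.7],[3.08,0.95,0.03,10],[4.06,1.38,0.04,13.4],[5.01,1.87,0.05,16.7]])

```text
clock: 21.58
ee_pos: [504.6, 61.2, 96.7]
tool_rot: [3.127, -0.007, 2.546]
force: [4.2, 1.2, 4.4]
grip_width: 0.146
```

Request:
servo_tool(steps=[[1.04,0.26,0.01,3.3],[2.07,0.57,0.03,6.7],[3.08,0.95,0.04,10],[4.06,1.38,0.06,13.4],[5.01,1.87,0.07,16.7]])

```text
clock: 22.2
ee_pos: [473.7, 104.6, 96.7]
tool_rot: [3.13, -0.011, 2.254]
force: [5.2, -0.7, 3.4]
grip_width: 0.144
```

```bash
python3 - <<'E'
from arc import *
plan(pos(.876),3.13-.876)
w=bot.capture("top"); crop(w["img"],180,110,380,260,4,"t21.png")
E
```

```text
t=22.20 pos [473.7 104.6  96.7] rot [ 3.13  -0.011  2.254] F [ 5.2 -0.7  3.4] w 0.144
shift cm [ 0.04 -0.04  0.17] turn deg 0.0 joints [ 0.21  0.25 -0.36  0.95  0.01  1.1 ]
```

View pics/t21.png

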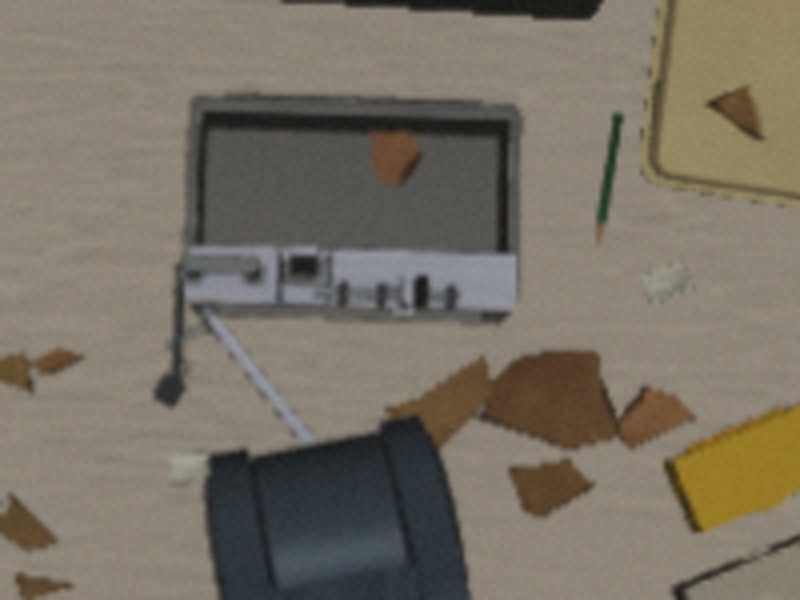

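Request:
servo_tool(steps=[[1.04,0.26,0.02,3.3],[2.07,0.57,0.03,6.7],[3.08,0.95,0.05,10],[4.06,1.38,0.07,13.4],[5.01,1.87,0.08,16.7]])

```text
clock: 22.88
ee_pos: [456.5, 155.0, 96.6]
tool_rot: [3.133, -0.013, 1.964]
force: [3.9, -1.9, 5.1]
grip_width: 0.147
```

Request:
servo_tool(steps=[[1.04,0.26,0.02,3.3],[2.07,0.57,0.04,6.7],[3.08,0.95,0.05,10],[4.06,1.38,0.07,13.4],[5.01,1.87,0.09,16.7]])

```text
clock: 23.5
ee_pos: [454.5, 208.3, 96.6]
tool_rot: [3.138, -0.015, 1.672]
force: [4.0, -2.3, 8.0]
grip_width: 0.143
```

Request:
servo_tool(steps=[[0,0,0,0],[0,0,0,0],[0,0,0,0],[0,0,0,0]])

```text
clock: 24.0
ee_pos: [454.5, 208.0, 96.6]
tool_rot: [3.138, -0.015, 1.674]
force: [2.3, -1.9, 7.9]
grip_width: 0.142
```

```bash
python3 - <<'E'
from arc import *
plan(pos(1.46),3.13-1.46)
w=bot.capture("top"); crop(w["img"],180,110,380,260,4,"t22.png")
w=bot.capture("scene"); crop(w["img"],150,130,350,280,4,"s22.png")
w=bot.capture("wrist"); cv2.imwrite("pics/w22.png",cv2.resize(w["img"][:,:,::-1],(768,576),interpolation=cv2.INTER_CUBIC))
plan(pos(1.46),3.13-1.46)
E
```

```text
t=24.00 pos [454.5 208.   96.6] rot [ 3.138 -0.015  1.674] F [ 2.3 -1.9  7.9] w 0.142
shift cm [ 0.09 -0.03  0.16] turn deg 0.2 joints [ 0.42  0.28 -0.33  0.96  0.01  1.89]
t=24.15 pos [454.5 208.   96.6] rot [ 3.138 -0.015  1.674] F [ 2.6 -1.7  8.3] w 0.148
shift cm [ 0.09 -0.03  0.16] turn deg 0.2 joints [ 0.42  0.28 -0.33  0.96  0.01  1.89]
```

View pics/t22.png

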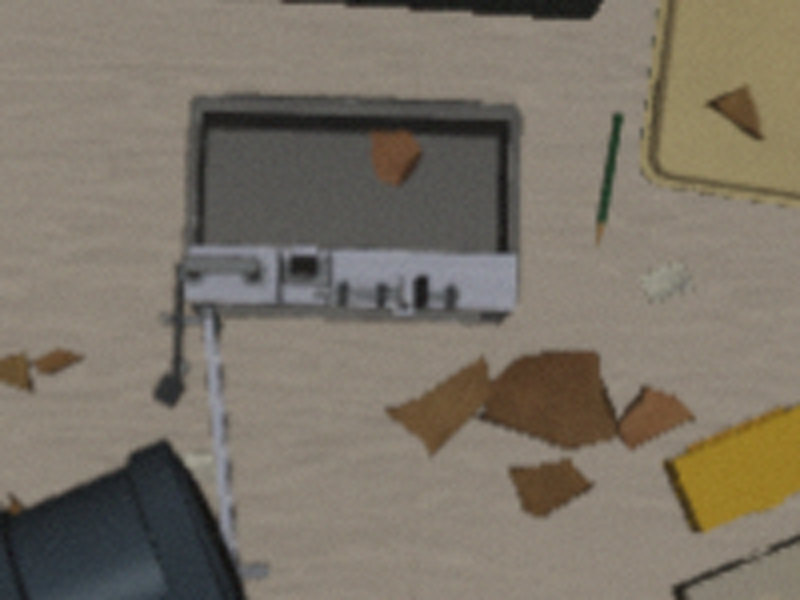

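View pics/s22.png

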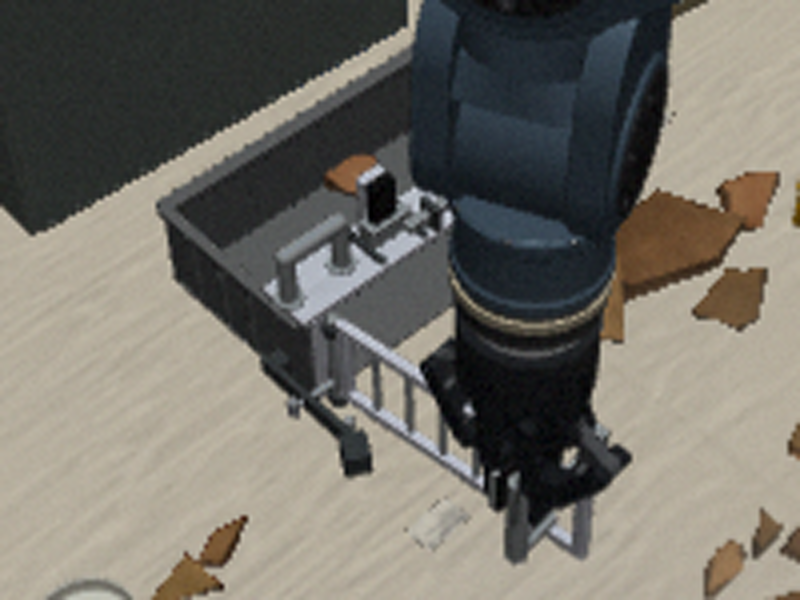

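View pics/w22.png

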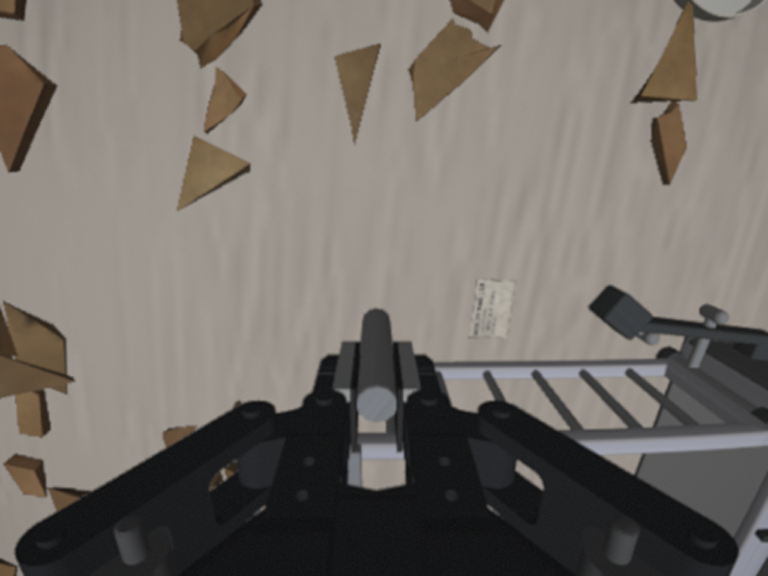

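```bash
python3 - <<'E'
from h import *
c=bot.capture("top"); crop(c["img"],225,160,315,200,8,"t23.png")
a=cv2.imread("pics/top0.png")[:,:,::-1].astype(int); d=np.abs(a-c["img"]).sum(2)
for n,(u,v) in dict(dish=(163,196),loupe=(171,238),case=(368,226)).items(): print(n,d[v-18:v+18,u-22:u+22].max(), np.median(d[v-18:v+18,u-22:u+22]))
print(bot.state()["joint_velocities"].round(4))
E
```

```text
dish 48 24.0
loupe 293 25.0
case 48 22.0
[-0.0011 -0.0002  0.0001 -0.0002  0.0022  0.0004]
```

View pics/t23.png

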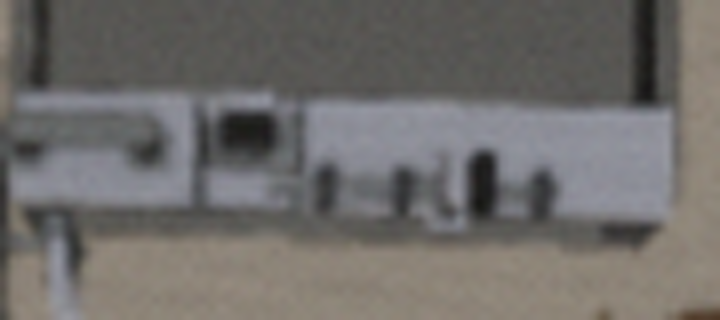

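```bash
python3 - <<'E'
from h import *
c=bot.capture("top"); a=cv2.imread("pics/top0.png")[:,:,::-1]
crop(np.hstack([a[180:260,130:230],c["img"][180:260,130:230]]),0,0,200,80,4,"t24.png")
E
```

```text
(no output)
```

View pics/t24.png

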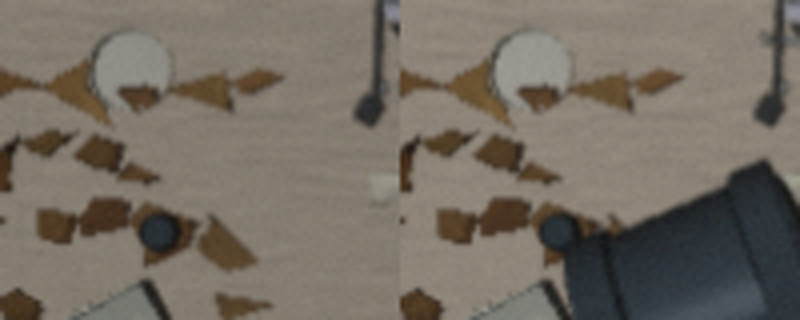

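The loupe and the dish are unmoved: they appear at (159,232) and (132,68) in both halves of the comparison. The difference I measured near the loupe was the arm covering part of the view. I'm handing in.

```bash
python3 -c "
from workcell import bot
print(bot.finish_job()); s=bot.state(); print(s['clock'],s['ee_pos'],s['force'],s['grip_width'])"
```

```text
the job is handed in; nothing more can be done
None
the job is handed in; nothing more can be done
```

The job is handed in at about 24 s of the 72 s allowed. The hand-in gives no verdict, and the joint values below come from pictures and arm poses.

**What I did**
- **Tote:** I tipped it by the lift bar to about 0.52 rad and held it there for about half a second. The sherd slid to the rear wall, and I lowered the tote level at about 0.3 rad/s. The landing showed a brief 25 N downward push, and the bar slipped about 2 mm in the pads.
- **Catches:** I squeezed the guard home, then the bolt. Both grips closed to the same opening, and pictures taken after each squeeze show both tabs home, with only about 2 mm left to their lugs.
- **Gate:** I drew it by the pull along its arc to about 1.46 rad and left the gripper holding the pull at 50 N.

**Last checks**
- The gate stood about square to the tote's front, the arm was at rest and the pull was still between the pads.
- The tote was level with the sherd at the rear wall.
- The case, dish and loupe showed no movement. The image difference near the loupe turned out to be the arm covering part of the view.

**What went wrong or disagreed**
- I turned the wrong way before the bolt and ran the last joint to its 3.14 limit. The tool shifted 20 mm and stayed tilted about 1 degree. I turned back half a turn and corrected for the tilt.
- The wrist camera placed the stand 1 to 2 mm from my first fit. I used the wrist values for the grasps.

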